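Wedge a disk drive tight in its teardown fixture

TASK

Lay the loose 2.5-inch disk drive flat in the black fixture, its long side up to the two steel pins and its end up to the straight fence, then put the wooden wedge, thin end first, into the tapering slot at the drive's other end and let go of it. Tap the wedge in with the end of the brass bar until the red sprung pad beside it is pressed well back and the drive is locked tight, and lay the bar back down on the bench. Do not strike the drive with the bar, and leave the bit tray, screw dish, screwdriver and fan where they are.

Things in the scene. Friction and masses are not known exactly. Their poses are not given: they have to be found in the camera images.
- fixture: Fixture fixed to the bench, place and yaw vary. Black plate 136 x 168 mm, 12 mm thick, with metal stops on top. Origin: plate underside (bench height) below the centre of a seated drive. x: direction in which the wedge is tapped (away from the robot at yaw 0); y: towards the fence (left). Plate spans x -80..+56, y -98..+70 mm. All fixture points share these axes.
- seat_center (a point): Centre, half-way up, of a drive seated home: fixture x 0, y 0, 17.5 mm above the bench. Two steel pins, 10 mm thick, 14 mm high above the plate, stand at fixture x = +40, y = -36 and +36 mm; a seated drive's long side touches them at x = +35, leaving 62 mm free between them.
- fence_face (a point): Middle of the fence's face at the plate's top: fixture x 0, y +50, z 12 mm. Aluminium bar, 12 mm high above the plate, from x -38 to +38 mm; the end of a seated drive touches it.
- cheek_face (a point): Middle of the sprung pad's face, at the plate's top: fixture x -6, y -69.4, z 12 mm. The pad is a red strip, 96 mm long, standing 3 mm proud of an aluminium cheek bar (both 12 mm high above the plate, x -57 to +45), set 1 in 7 askew: the slot between it and a seated drive's end (y -50) is 25 mm wide at x -45, 13.6 mm at x +35, open at the top and at the -x end.
- pad (a joint): How far the red sprung pad is pressed back into the cheek, in m: 0 free, 0.0025 its stop (6 N; stiffness 2.5 N per mm; reading noise 0.3 mm, so average). The wedge presses it as it is driven in; once it is pressed well back (past half, at best to the stop), the drive is locked tight. It stays pressed by the wedge's friction.
- slot_start (a point): Where the wedge's centre can be set down freely in the slot when the drive is home: fixture x -62, y -63.7, z 26 mm, wedge yaw = fixture yaw; there it has 5.4 mm of play across. Each mm that the drive stands off the fence costs 7 mm of wedge travel. The plate carries the wedge there.
- slot_tight (a point): Where the wedge's centre is when it begins to grip a drive that is home: fixture x -24, y -61, z 26 mm. Taps of 15 to 20 N push the drive up to the fence and drive the wedge up to 18 mm further, 7 mm for each mm of the pad, till it no longer advances; friction then holds it there.
- drive_center (a point): Loose silver disk drive, 70 x 100 x 11 mm, 0.1 kg, lying flat in front of the fixture, beside the grey bins; this point is its centre, half-way up. Its x axis runs across its 70 mm width, y along its 100 mm length, z up. Seated, its axes are parallel to the fixture's; either end may face the fence.
- wedge_center (a point): Loose beech wedge, 112 mm long, 28 mm high, 60 g, at any yaw; may have swapped places with the bar. Point at mid-length, half-way up and midway between its long faces. x points to the thin end. The +y long face is straight (y = +11 mm) and goes against the drive; the other slopes 1 in 7: width 14 mm at the thin end (x +56), 22 in the middle, 30 at the thick end (x -56).
- wedge_head (a point): Centre of the wedge's thick end face (30 mm wide, 28 mm high), the face to tap: wedge x -56, y -4 mm, half-way up. Axes as the wedge's.
- bar_center (a point): Brass tapping bar, hexagonal, 20 mm across flats, 120 mm long, 0.3 kg, flat ends, lying on the bench; this point is its centre, 10 mm above the bench. Its x axis runs along it; both ends are alike.
- bits: Bystander: flat black tray of upright driver bits, 72 x 115 x 24 mm; origin under its centre.
- dish: Bystander: round metal screw dish, 77 mm across, 15 mm high; origin under its centre.
- driver: Bystander: small screwdriver, 156 mm long, 16 mm thick, lying on the bench along its own y axis; origin under its centre.
- fan: Bystander: flat black laptop fan, 65 x 96 x 11 mm; origin under its centre.

How it is judged:
On the way, in this order (a step that is already met when the one before it is completed fails the run):
1. the drive lies flat in the fixture within a few millimetres of pins and fence, released (x of drive_center in the frame of fixture between -0.006 and 0.003 m and y of drive_center in the frame of fixture between -0.006 and 0.002 m and z of drive_center in the frame of fixture below 0.0205 m and angle between the x axis of drive_center and the x axis of fixture, either way round below 0.05 rad and contact force between the fingers and drive below 0.1 N), for 0.2 s.
2. the wedge lies in the slot beside the drive, thin end first, released (x of wedge_center in the frame of fixture between -0.08 and -0.018 m and y of wedge_center in the frame of fixture between -0.075 and -0.05 m and x of wedge_head in the frame of fixture below -0.045 m and z of wedge_center in the frame of fixture below 0.034 m and angle between the x axis of wedge_center and the x axis of fixture, either way round below 0.15 rad and contact force between the fingers and wedge below 0.1 N), for 0.2 s.
3. the bar taps the wedge (contact force between tapping_bar and wedge above 5 N).
At the end, for the whole second after the job is handed in: Drive flat in the fixture within 3 mm of the pins, 2 mm of the fence and 3 degrees; wedge in the slot thin end first, centre at fixture x -32 to +6 mm, lifted under 8 mm, gripping drive and pad by itself with over 2 N, pad pressed over 1.2 mm; bar on the bench off the fixture; all at rest (x of drive_center in the frame of fixture between -0.003 and 0.003 m and y of drive_center in the frame of fixture between -0.002 and 0.002 m and z of drive_center in the frame of fixture below 0.0205 m and angle between the x axis of drive_center and the x axis of fixture, either way round below 0.05 rad and x of wedge_center in the frame of fixture between -0.032 and 0.006 m and y of wedge_center in the frame of fixture between -0.075 and -0.05 m and x of wedge_head in the frame of fixture below -0.045 m and z of wedge_center in the frame of fixture below 0.034 m and angle between the x axis of wedge_center and the x axis of fixture, either way round below 0.15 rad and value of joint pad above 0.0012 m and contact force between wedge and drive above 2 N and contact force between wedge and fixture above 2 N and linear speed of each of drive, wedge below 0.01 m/s and linear speed of tapping_bar below 0.02 m/s and height (world z) of bar_center below 0.016 m and contact force between tapping_bar and fixture below 0.1 N); the robot touches nothing.
It fails at once if the bar strikes the drive (contact force between tapping_bar and drive above 2 N).
It fails at once if the bit tray is pushed out of place (more than 20 mm) (distance of bits from where it was at the start of the episode above 0.02 m).
It fails at once if the screw dish is pushed out of place (more than 20 mm) (distance of dish from where it was at the start of the episode above 0.02 m).
It fails at once if the screwdriver is pushed out of place (more than 20 mm) (distance of driver from where it was at the start of the episode above 0.02 m).
It fails at once if the cooling fan is pushed out of place (more than 20 mm) (distance of fan from where it was at the start of the episode above 0.02 m).
It also fails if it takes over 67 s, if anything falls off the work surface, if the arm or the gripper's body presses on something with over 40 N, if the wrist force passes 120 N, or if a joint passes its speed limit or range.

ROBOT

A 7-joint arm with a two-finger parallel gripper is mounted at the origin on a cart in front of the work surface, level with it; the furniture and walls round the work are solid. World frame = base frame: x ahead of the robot, y to its left, z up, the work surface at z = 0. Lengths are in m, angles in rad, forces in N, time in s.
With the tool pointing down it reaches from about 0.4 to 0.875 m from the base axis. Payload 4.4 kg.
Tool frame: the origin (TCP) lies on the centre line of the jaws, within the pads' length; the fingertips stand 8 mm ahead of it and the grasp point (between the pads) lies 11 mm behind it (nose_length is the distance from the TCP to the fingertips, in m); z points along the fingers, y is the direction in which the jaws open and shut (so a half turn about z gives the same grasp; the last joint's range is limited). The gripper opens to 85 mm and grips with 20 to 120 N. Pads are 22 mm wide; open, the fingers measure 114 mm over their backs; the gripper's body (76 mm by 85 mm) begins 54 mm behind the grasp point. The pads swing forward as they close: fully open they stand 13 mm farther back than shut.
Start: joints at [-1.28, 0.628, 0.038, 1.517, -0.027, 0.996, -0.02], TCP at [0.227, 0.609, 0.239] pointing down, gripper open.
Joint ranges: [-3.06, 3.06], [-0.37, 2.12], [-1.25, 1.32], [0.18, 2.47], [-1.1, 4.24], [0.23, 1.98], [-2.94, 2.94]. Speed limits (rad/s): [2.57, 2.57, 3.14, 3.14, 3.14, 3.14, 3.14].

INTERFACE

Orientations are given as a rotation vector (axis times angle).
In Python, from cell import get_obs, capture, close_job, nose_length gives the robot as it stands.
- The arm moves only by the tool apply_moves, never from a script. Its arguments are lists of equal length, an entry for each row: "jaw": the closure in counts, from 0 (fully open) to 255 (shut); "dp": the shift along the tool's x, y, z in cm, a list of three; "rotation": the turn, a rotation vector about the tool's x, y, z in rad, a list of three. In form: {"jaw": [jaw, ...], "dp": [[tx, ty, tz], ...], "rotation": [[ax, ay, az], ...]}. A call has 1 to 20 rows; each row shifts and turns the pose as measured when the row begins, along the tool's axes as they then stand; what a row does not reach is not made up. A row lasts 1/10 s, in which the tool goes at most 50 mm and 8.59 degrees, less where a joint would pass 70% of its speed; a pose out of reach is approached as far as the arm can. A call is refused whole if a number of a shift passes 5 or a number of a turn 0.15, either way. A call with a gripper value outside its range is refused whole. The fingers move at their own pace and stop on an object; the grip force is fixed at half the most. Time passes only in rows, so rows that do not move let the fingers close. It gives the time, the measured TCP pose, the force and the opening at its end, in the units of the state.
- get_obs(): the state, without advancing time (a new reading comes with each control period).
- capture(name): name is "scene" or "top" or "wrist"; returns a dict with "pixels" (420x560x3 uint8, blue, green, red), "z_map" (420x560 float32, m along the optical axis (not along the pixel's ray), 0 where there is no reading), "fovy" (degrees; the focal length in pixels is half the picture's height over the tangent of half this angle, whatever the lens; pixels are square), "cx", "cy" (the principal point, pixels), "position" and "orientation" of the camera in the world. Camera axes: x right, y up, looking along -z (the intrinsics and any distortion apply to the point x, -y, -z); pixel columns grow to the right and rows downward; lengths in m; the calibration is good to about 2 mm. The wrist camera is an equidistant fisheye: a pixel r from the principal point sees the ray r / f radians off the axis. A picture is of the moment at which its call begins.
- close_job(): hands the job in, once; it reports no verdict.
The state is a dict: "clock": time; "joint_pos": joint angles; "joint_velocities": joint speeds; "tau": joint torques, N m; "tcp_pos": TCP position; "orientation": TCP orientation; "contact_force": force on the tool from outside, world axes, zero at the start; "wrist_torque": the same for the moment, N m; "gripper_width": finger opening in m.
Only numpy, scipy, OpenCV 4.12 (cv2) and the standard library are available. Lean on these libraries where they do the work, as an engineer would, in place of code of your own. Each camera call takes 0.05 s, during which the arm holds its last target. There are 200 camera calls.

## Working session

There is one attempt and no reset: what is moved stays moved. The work goes in short steps, Python scripts to look and compute and a tool call to move; the robot and the scene stay as the last step left them, time stands still between calls to the robot, and variables do not carry over. Pictures are saved under pics/ and viewed, about 8 in all and at most 12, crops included, and the job is handed in when it is done.

Besides the shell and the picture viewer there is one more tool, called after ">>>" as a command line: name --argument value ..., lists and objects as JSON in quotes. apply_moves: Moves the arm, as the interface text tells. Its arguments: {"type":"object","properties":{"jaw":{"type":"array","items":{"type":"number"}},"dp":{"type":"array","items":{"type":"array","items":{"type":"number"}}},"rotation":{"type":"array","items":{"type":"array","items":{"type":"number"}}}},"required":["jaw","dp","rotation"]}

```bash
ls; mkdir -p pics
cat > h.py <<'E'
import numpy as np, cv2
from cell import get_obs, capture, close_job, nose_length
from scipy.spatial.transform import Rotation as R
def rot(o):
    o=np.array(o,float)
    return o if o.shape==(3,3) else (R.from_rotvec(o).as_matrix() if o.size==3 else R.from_quat(o).as_matrix())
def cloud(c):
    z=c["z_map"]; h,w=z.shape; f=h/2/np.tan(np.radians(c["fovy"])/2)
    v,u=np.mgrid[:h,:w]; P=np.stack([(u-c["cx"])/f*z,-(v-c["cy"])/f*z,-z],-1)
    return P@rot(c["orientation"]).T+np.array(c["position"])
E
python3 - <<'E'
from h import *
o=get_obs(); print(o, nose_length)
for n in ("scene","top"):
    c=capture(n); cv2.imwrite(f"pics/{n}0.png",c["pixels"]); np.save(f"pics/{n}0.npy",c,allow_pickle=True)
    print(n,c["fovy"],c["cx"],c["cy"],c["position"],c["orientation"],{k:v for k,v in c.items() if k not in("pixels","z_map")}.keys())
E
```

```text
pics
{'clock': 0.0, 'joint_pos': array([-1.27982593,  0.62933093,  0.03845235,  1.51837602, -0.02701017,
        0.99628706, -0.0200142 ]), 'joint_velocities': array([ 0.00035674,  0.00078629,  0.00085844, -0.00129423, -0.00119812,
       -0.00109513,  0.00125803]), 'tau': array([ 5.43143724e-04, -5.63402903e+01,  1.22632843e+00, -1.93438715e+01,
        1.10468446e-02,  1.06569700e-02, -8.36107631e-06]), 'tcp_pos': array([0.22677532, 0.60850754, 0.23839654]), 'orientation': array([-5.57434238e-01, -3.09142337e+00,  2.91662445e-03]), 'contact_force': array([ 0.50558602, -0.64323184, -0.56500157]), 'wrist_torque': array([ 0.00453162, -0.03155686,  0.04151689]), 'gripper_width': 0.08541153480467033} 0.008
scene 50.483851191348606 286.62769265237483 216.4238631344319 [0.11900674 0.17671421 0.68424385] [ 0.31253877 -0.96605267 -2.38548588] dict_keys(['fovy', 'cx', 'cy', 'position', 'orientation'])
top 50.7328914524833 278.10667041218255 212.1790409326637 [ 0.29287047 -0.34166052  0.89138125] [ 0.15928009 -0.13775837 -1.53925782] dict_keys(['fovy', 'cx', 'cy', 'position', 'orientation'])
```

View pics/top0.png

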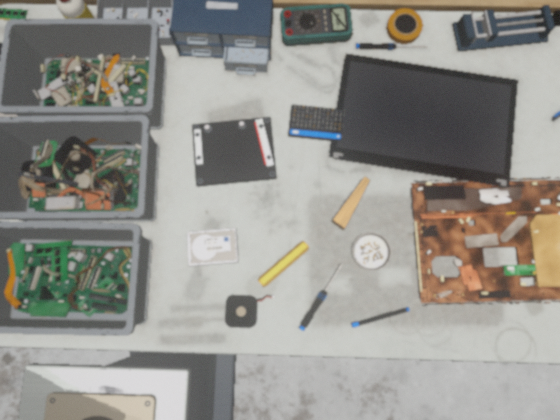

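The top view shows the fixture at (233,151), drive (213,247), wedge (352,203) with its thin end up and to the right, and bar (284,263). The tray is at (316,122), dish (370,251), screwdriver (320,300) and fan (241,311). Next I'll measure them.

```bash
cat >> h.py <<'E'
def ray(c,uv,zp):
    "pixels (pinhole cam) -> world on plane z=zp"
    uv=np.atleast_2d(np.array(uv,float)); h=c["z_map"].shape[0]; f=h/2/np.tan(np.radians(c["fovy"])/2)
    d=np.c_[(uv[:,0]-c["cx"])/f,-(uv[:,1]-c["cy"])/f,-np.ones(len(uv))]@rot(c["orientation"]).T
    p=np.array(c["position"]); return p+d*((zp-p[2])/d[:,2])[:,None]
E
python3 - <<'E'
from h import *
t=np.load("pics/top0.npy",allow_pickle=True).item(); s=np.load("pics/scene0.npy",allow_pickle=True).item()
im=t["pixels"]; hsv=cv2.cvtColor(im,cv2.COLOR_BGR2HSV); P=cloud(t)
for n,(u,v) in dict(fix=(233,165),drive=(225,240),wedge=(348,208),bar=(284,263),bench=(180,200),bench2=(310,230),dish=(370,251),fan=(235,305),tray=(316,122)).items():
    print(n,P[v,u].round(4),hsv[v,u],im[v,u], ray(t,(u,v),0).round(3)[0])
def comp(mask,near,z,name):
    n,l,st,ce=cv2.connectedComponentsWithStats(mask.astype(np.uint8)); 
    k=l[near[1],near[0]]; m=(l==k).astype(np.uint8)
    ct=max(cv2.findContours(m,0,2)[0],key=cv2.contourArea)[:,0]
    w=ray(t,ct,z)[:,:2]; r=cv2.minAreaRect((w*1000).astype(np.float32)); print(name,k,st[k],r, cv2.boxPoints(r).round(1).tolist())
hgt=P[...,2]
comp((hsv[...,1]>100)&(hsv[...,0]<40),(348,208),.028,"wedge")
comp((hsv[...,1]>100)&(hsv[...,0]<40),(284,263),.015,"bar")
comp(im.max(2)<75,(233,170),.012,"fix")
a=cv2.resize(im[90:340,170:420],None,fx=3.1,fy=2.4,interpolation=cv2.INTER_CUBIC)
a=cv2.resize(im[100:290,175:400],None,fx=3.1,fy=3.1,interpolation=cv2.INTER_CUBIC)
cv2.imwrite("pics/crop0.png",a);
E
```

```text
fix [ 0.559  -0.2311  0.0106] [75  6 83] [82 83 81] [ 0.562 -0.23   0.   ]
drive [ 0.4029 -0.2219  0.0071] [109  43 194] [194 173 161] [ 0.404 -0.221  0.   ]
wedge [ 0.4713 -0.4664  0.0246] [ 18  95 215] [135 183 215] [ 0.476 -0.47   0.   ]
bar [ 0.3591 -0.3417  0.0192] [ 27 121 220] [116 210 220] [ 0.361 -0.342  0.   ]
bench [ 4.843e-01 -1.238e-01  4.000e-04] [ 42   6 203] [198 203 201] [ 0.484 -0.124  0.   ]
bench2 [ 4.287e-01 -3.928e-01  3.000e-04] [ 30   8 189] [183 189 189] [ 0.429 -0.393  0.   ]
dish [ 0.3883 -0.5124  0.008 ] [ 19  37 199] [170 188 199] [ 0.389 -0.514  0.   ]
fan [ 2.755e-01 -2.471e-01 -2.000e-04] [30  9 89] [86 89 89] [ 0.275 -0.247  0.   ]
tray [ 0.6577 -0.4017  0.0095] [120   3  90] [90 89 89] [ 0.662 -0.402  0.   ]
wedge 0 [     0      0    560    420 222875] ((500.0610656738281, -320.9554443359375), (861.6953125, 1222.37939453125), 1.1042500734329224) [[57.5, 281.79998779296875], [81.0999984741211, -940.2999877929688], [942.5999755859375, -923.7000122070312], [919.0999755859375, 298.3999938964844]]
bar 49 [259 242  49  44 529] ((359.01629638671875, -340.1620788574219), (17.81093978881836, 115.88720703125), 42.08906936645508) [[313.6000061035156, -303.1000061035156], [391.20001220703125, -389.1000061035156], [404.5, -377.20001220703125], [326.79998779296875, -291.20001220703125]]
fix 0 [     0      0    560    420 215841] ((503.9005126953125, -320.57159423828125), (877.6639404296875, 1245.0322265625), 1.104236125946045) [[53.20000076293945, 293.3999938964844], [77.0999984741211, -951.4000244140625], [954.5999755859375, -934.5], [930.7000122070312, 310.29998779296875]]
```

View pics/crop0.png

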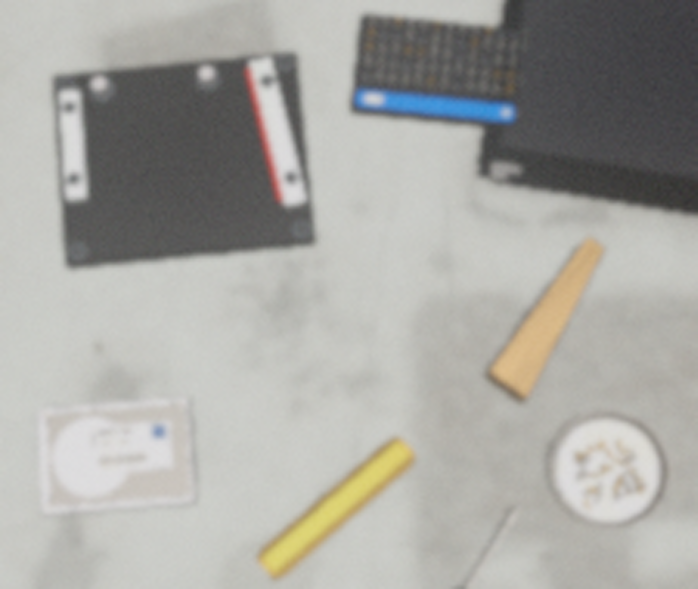

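View pics/scene0.png

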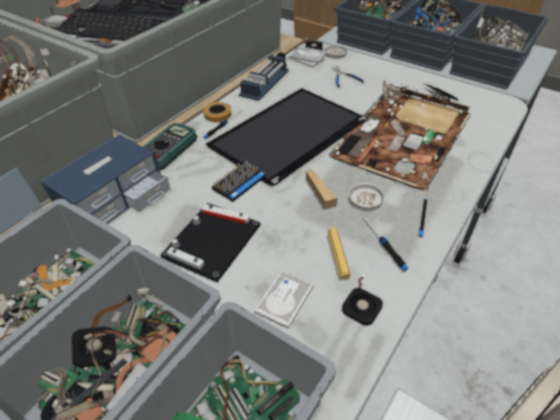

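The crop shows the drive corners at (40,408), (190,400), (196,502) and (47,514). The fixture corners are (54,76), (295,55), (313,242) and (68,267), with the fence on the left, the red pad on the right and the pins at the top. The wedge's thin end is up and to the right, at (593,242). The scene view agrees with this, and the way over is past the bins.

Run:
```python
from h import *
t=np.load("pics/top0.npy",allow_pickle=True).item(); s=np.load("pics/scene0.npy",allow_pickle=True).item()
q=lambda p,z:ray(t,np.array(p)/3.1+[175,100],z)[:,:2]
def show(n,p,z):
    w=q(p,z); print(n,(w*1000).round(0).tolist(),"c",(w.mean(0)*1000).round(1),"edges",np.linalg.norm(w-np.roll(w,-1,0),axis=1).round(3)); return w
show("drive",[(40,408),(190,400),(196,502),(47,514)],.011)
show("fix",[(54,76),(295,55),(313,242),(68,267)],.012)
show("pins",[(100,84),(207,73)],.026)
show("fence",[(58,90),(79,88),(89,198),(67,201)],.024)
show("cheek",[(246,70),(283,203),(307,204),(272,57)],.024)
show("wedge",[(582,238),(604,246),(522,400),(488,375)],.028)
show("bar",[(262,556),(400,438),(414,460),(276,577)],.015)
show("dish",[(606,470)],.015); show("fan/driver",[(480,540)],.01)
# tallest things on coarse grid
for c in (s,t):
    P=cloud(c)[c["z_map"]>0]; x=P[:,0];y=P[:,1]
    print("rows x .0..1.0 step .1 ; cols y .7..-.7 ")
    for xi in np.arange(0.1,1,.1):
        print(round(xi,1),[ (int(1000*np.percentile(P[m][:,2],98)) if (m:=((abs(x-xi)<.05)&(abs(y-yi)<.05))).sum()>20 else -1) for yi in np.arange(.7,-.75,-.1)])
```

```text
drive [[417.0, -147.0], [425.0, -244.0], [359.0, -251.0], [349.0, -156.0]] c [ 387.8 -199.4] edges [0.097 0.066 0.096 0.069]
fix [[645.0, -142.0], [664.0, -305.0], [533.0, -321.0], [512.0, -159.0]] c [ 588.4 -231.6] edges [0.164 0.132 0.163 0.134]
pins [[635.0, -176.0], [644.0, -247.0]] c [ 639.2 -211.4] edges [0.072 0.072]
fence [[630.0, -148.0], [632.0, -162.0], [556.0, -173.0], [553.0, -158.0]] c [ 593.  -160.1] edges [0.014 0.077 0.015 0.078]
cheek [[647.0, -273.0], [556.0, -301.0], [555.0, -316.0], [657.0, -290.0]] c [ 603.9 -295. ] edges [0.096 0.016 0.105 0.02 ]
wedge [[535.0, -496.0], [530.0, -510.0], [428.0, -457.0], [444.0, -435.0]] c [ 484.4 -474.4] edges [0.015 0.115 0.027 0.11 ]
bar [[326.0, -295.0], [403.0, -380.0], [390.0, -390.0], [313.0, -304.0]] c [ 358.2 -342.1] edges [0.116 0.017 0.115 0.016]
dish [[386.0, -512.0]] c [ 386.4 -511.9] edges [0.]
fan/driver [[340.0, -433.0]] c [ 340.2 -432.5] edges [0.]
rows x .0..1.0 step .1 ; cols y .7..-.7 
0.1 [-1, -1, -1, -1, -1, -1, 538, 399, 1, 1, -1, -1, -755, -754, -754]
0.2 [-1, -1, -1, -1, -1, -1, -1, 121, 120, 9, 10, 11, 
[... 422 characters left out ...]
, -1, -1, -1, 121, 128, 94, 94, 43, 35, 20, 46]
rows x .0..1.0 step .1 ; cols y .7..-.7 
0.1 [-755, -754, -754, -753, -754, 0, 12, 14, 12, 1, -754, -753, -752, -753, -752]
0.2 [-1, -1, -1, -1, -1, 71, 120, 120, 120, 9, 10, 12, 5, 2, 2]
0.3 [-1, -1, -1, -1, -1, 67, 80, 76, 120, 10, 19, 13, 5, 7, 10]
0.4 [-1, -1, -1, -1, -1, 119, 120, 121, 120, 12, 18, 21, 26, 9, 10]
0.5 [-1, -1, -1, -1, -1, 91, 81, 90, 120, 13, 12, 2, 29, 10, 11]
0.6 [-1, -1, -1, -1, -1, 120, 120, 120, 120, 25, 25, 13, 12, 11, 11]
0.7 [-1, -1, -1, -1, 15, 120, 57, 68, 120, 11, 13, 19, 11, 10, 11]
0.8 [-1, -1, -1, -1, 19, 120, 120, 120, 120, 95, 94, 35, 22, 14, 45]
0.9 [-1, -1, -1, -1, 3, 2, 96, 29, 93, 95, 93, 43, 35, 21, 48]
```

```bash
cat >> h.py <<'E'
def plan(p,yaw,n=None,tool=None,step=4.8):
    "rows from here to TCP p (m) with tool-y at world angle yaw (mod pi), tool straight down"
    import json
    o=get_obs() if tool is None else None
    p0,R0=(np.array(o["tcp_pos"]),rot(o["orientation"])) if o else tool
    c,s=np.cos(yaw),np.sin(yaw)
    best=None
    for k in (1,-1):
        y=k*np.array([c,s,0]); z=np.array([0,0,-1.]); Rt=np.c_[np.cross(y,z),y,z]
        rv=R.from_matrix(R0.T@Rt).as_rotvec()
        if best is None or np.linalg.norm(rv)<np.linalg.norm(best[0]): best=(rv,Rt)
    rv,Rt=best; d=np.array(p)-p0
    n=n or int(max(1,np.ceil(np.linalg.norm(d)*100/step),np.ceil(np.linalg.norm(rv)/.14)))
    rows=[];Rc=R0.copy();pc=p0.copy()
    for i in range(n):
        dp=(Rc.T@((np.array(p)-pc)/(n-i))*100).round(2); r=(R.from_matrix(Rc.T@Rt).as_rotvec()/(n-i)).round(3)
        pc=pc+Rc@dp/100; Rc=Rc@R.from_rotvec(r).as_matrix(); rows.append((dp.tolist(),r.tolist()))
    print("n",n,"end",pc.round(4)); print('"dp":',json.dumps([a for a,_ in rows])); print('"rotation":',json.dumps([b for _,b in rows]))
    return pc,Rc
E
python3 - <<'E'
from h import *
a=plan([.47,.12,.25],.70)
plan([.45,-.2,.25],.11,tool=a)
E
```

```text
n 12 end [0.4701 0.12   0.25  ]
"dp": [[-3.32, -3.11, -0.09], [-3.45, -2.96, -0.09], [-3.58, -2.81, -0.09], [-3.69, -2.65, -0.09], [-3.8, -2.49, -0.09], [-3.91, -2.33, -0.09], [-4.0, -2.16, -0.09], [-4.09, -1.98, -0.09], [-4.18, -1.81, -0.09], [-4.25, -1.62, -0.09], [-4.31, -1.45, -0.1], [-4.38, -1.25, -0.09]]
"rotation": [[-0.0, 0.0, 0.043], [-0.0, 0.0, 0.043], [-0.0, 0.0, 0.043], [-0.0, 0.0, 0.043], [-0.0, 0.0, 0.043], [-0.0, 0.0, 0.043], [-0.0, 0.0, 0.043], [-0.0, 0.0, 0.043], [-0.0, 0.0, 0.043], [-0.001, 0.0, 0.042], [-0.0, 0.0, 0.043], [-0.0, 0.001, 0.042]]
n 7 end [ 0.45 -0.2   0.25]
"dp": [[-3.31, -3.16, 0.0], [-3.57, -2.88, 0.0], [-3.79, -2.57, 0.0], [-4.0, -2.24, 0.0], [-4.17, -1.89, 0.0], [-4.31, -1.53, 0.0], [-4.43, -1.16, 0.0]]
"rotation": [[-0.0, -0.0, 0.084], [-0.0, -0.0, 0.084], [-0.0, -0.0, 0.084], [-0.0, -0.0, 0.085], [-0.0, 0.0, 0.084], [-0.0, 0.0, 0.085], [-0.001, 0.0, 0.084]]
```

>>> apply_moves --jaw '[0,0,0,0,0,0,0,0,0,0,0,0,0,0,0,0,0,0,0]' --dp '[[-3.32,-3.11,-0.1],[-3.45,-2.96,-0.1],[-3.58,-2.81,-0.1],[-3.69,-2.65,-0.1],[-3.8,-2.49,-0.1],[-3.91,-2.33,-0.1],[-4.0,-2.16,-0.1],[-4.09,-1.98,-0.1],[-4.18,-1.81,-0.1],[-4.25,-1.62,-0.1],[-4.31,-1.45,-0.1],[-4.38,-1.25,-0.1],[-3.31,-3.16,0],[-3.57,-2.88,0],[-3.79,-2.57,0],[-4.0,-2.24,0],[-4.17,-1.89,0],[-4.31,-1.53,0],[-4.43,-1.16,0]]' --rotation '[[0,0,0.043],[0,0,0.043],[0,0,0.043],[0,0,0.043],[0,0,0.043],[0,0,0.043],[0,0,0.043],[0,0,0.043],[0,0,0.043],[0,0,0.043],[0,0,0.043],[0,0,0.043],[0,0,0.084],[0,0,0.084],[0,0,0.084],[0,0,0.084],[0,0,0.084],[0,0,0.084],[0,0,0.084]]'

```text
clock: 2.0
tcp_pos: [0.4448, -0.2251, 0.2455]
orientation: [-2.127, -2.309, 0.005]
contact_force: [0.8, -0.5, -0.7]
gripper_width: 0.0854
```

Run:
```python
from h import *
o=get_obs(); print(o["tcp_pos"],rot(o["orientation"])[:,1],o["joint_pos"].round(2))
c=capture("wrist"); np.save("pics/w1.npy",c,allow_pickle=True); cv2.imwrite("pics/w1.png",c["pixels"]); print({k:v for k,v in c.items() if k not in("pixels","z_map")})
```

```text
[ 0.44479334 -0.22505415  0.24551871] [ 0.99663515  0.08187826 -0.00378634] [ 0.11  0.44  0.43  1.93 -0.24  0.83  0.75]
{'fovy': 65.70646984690485, 'cx': 278.56585564301434, 'cy': 209.00923352316806, 'position': array([ 0.44004747, -0.15888441,  0.37988022]), 'orientation': array([-0.26753995, -0.0067619 ,  0.08139827])}
```

View pics/w1.png

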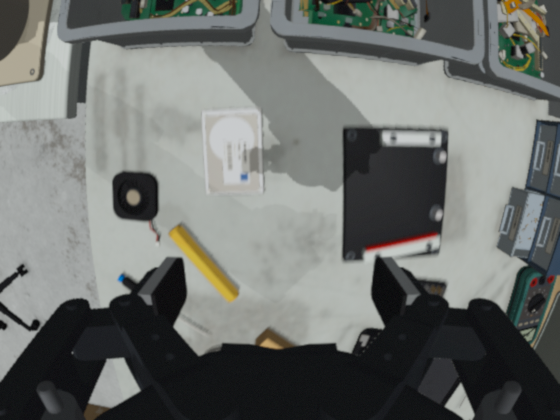

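The wrist view shows the drive at about (233,150) and the fixture at about (395,193), with its fence at the top, its pins on the right at (440,155) and (436,213), and its red pad at the bottom. The bar is at (203,262), and the fingers are clear.

```bash
cat >> h.py <<'E'
def fray(c,uv,zp):
    uv=np.atleast_2d(np.array(uv,float)); h=c["z_map"].shape[0]; f=h/2/np.tan(np.radians(c["fovy"])/2)
    x=(uv[:,0]-c["cx"]);y=(uv[:,1]-c["cy"]); r=np.hypot(x,y)+1e-9; th=r/f
    d=np.c_[np.sin(th)*x/r,-np.sin(th)*y/r,-np.cos(th)]@rot(c["orientation"]).T
    p=np.array(c["position"]); return p+d*((zp-p[2])/d[:,2])[:,None]
def blob(c,mask,near,z,cast=fray,hull=False):
    m=cv2.morphologyEx(mask.astype(np.uint8),cv2.MORPH_OPEN,np.ones((2,2)))
    n,l,st,ce=cv2.connectedComponentsWithStats(m,connectivity=4)
    k=1+np.argmin(np.hypot(*(ce[1:]-near).T)+1e3*(st[1:,4]<15))
    ct=np.vstack([a[:,0] for a in cv2.findContours((l==k).astype(np.uint8),0,1)[0]])
    w=cast(c,ct,z)[:,:2]*1000; r=cv2.minAreaRect(w.astype(np.float32)); 
    cw=cast(c,np.argwhere(l==k)[:,::-1],z)[:,:2]*1000
    return r,cw.mean(0),ct,st[k]
E
python3 - <<'E'
from h import *
c=np.load("pics/w1.npy",allow_pickle=True).item(); im=c["pixels"]; h=cv2.cvtColor(im,cv2.COLOR_BGR2HSV); v=h[...,2].astype(int); s=h[...,1].astype(int)
def pr(n,r): print(n,np.round(r[0][0],1),np.round(r[0][1],1),round(r[0][2],1),"mean",r[1].round(1),r[3])
pr("fence",blob(c,(v>150)&(s<60),(411,138),.024)); pr("cheek",blob(c,(v>150)&(s<60),(412,246),.024))
pr("red",blob(c,(s>120)&((h[...,0]<12)|(h[...,0]>170)),(400,243),.024))
for p in((440,157),(436,213)): pr("pin",blob(c,(v>130)&(s<60),p,.026))
pr("plate",blob(c,(v<70),(395,193),.012))
pr("bar",blob(c,(s>110)&(h[...,0]>15)&(h[...,0]<40),(203,262),.013))
print("drive row150",im[150,195:275:3].tolist()); print("col",im[100:205:3,222].tolist())
a=cv2.resize(im[95:270,190:460],None,fx=2.9,fy=2.9,interpolation=cv2.INTER_CUBIC); cv2.imwrite("pics/w1c.png",a)
E
```

```text
fence [ 594.2 -160.3] [43.9 14. ] 7.8 mean [ 593.9 -160.5] [396 133  35  13 431]
cheek [ 646.5 -248.1] [7.3 6.5] 4.2 mean [ 646.7 -248.2] [437 213   6   6  28]
red [ 602.7 -284.3] [94.8  6.7] 15.5 mean [ 600.8 -284.8] [367 232  71  19 352]
pin [ 636.6 -176.3] [ 7.1 10.9] 9.6 mean [ 636.5 -176.4] [441 153   6  10  51]
pin [ 645.3 -247.7] [7.2 9.6] 13.1 mean [ 645.3 -247.8] [437 212   6   8  42]
plate [ 589.2 -231.5] [134.7 161.6] 7.2 mean [ 578.2 -227.7] [ 344  129  104  132 9993]
bar [ 360.7 -340.8] [ 21.1 120.9] 41.9 mean [ 359.1 -339.3] [ 170  227   69   76 1340]
drive row150 [[178, 183, 178], [177, 182, 178], [177, 182, 178], [199, 199, 196], [174, 180, 180], [172, 178, 179], [196, 196, 194], [204, 202, 200], [204, 203, 200], [204, 202, 200], [198, 199, 197], [173, 177, 178], [184, 188, 187], [196, 198, 196], [197, 197, 195], [193, 195, 193], [173, 174, 173], [156, 160, 160], [159, 163, 163], [122, 127, 128], [118, 123, 125], [139, 142, 143], [139, 143, 141], [113, 118, 115], [116, 121, 118], [111, 117, 113], [109, 114, 111]]
col [[178, 183, 178], [178, 183, 178], [176, 180, 176], [181, 183, 180], [198, 197, 195], [180, 183, 184], [189, 191, 191], [203, 202, 199], [204, 202, 200], [204, 203, 200], [204, 202, 200], [204, 203, 200], [204, 203, 200], [202, 200, 198], [203, 202, 199], [203, 202, 200], [203, 202, 200], [204, 202, 200], [204, 203, 201], [201, 200, 198], [189, 191, 190], [182, 185, 186], [175, 179, 179], [170, 174, 176], [177, 182, 183], [175, 180, 182], [172, 178, 180], [168, 175, 175], [170, 177, 179], [169, 176, 178], [170, 176, 178], [173, 174, 173], [166, 170, 166], [170, 175, 169], [170, 175, 170]]
```

View pics/w1c.png

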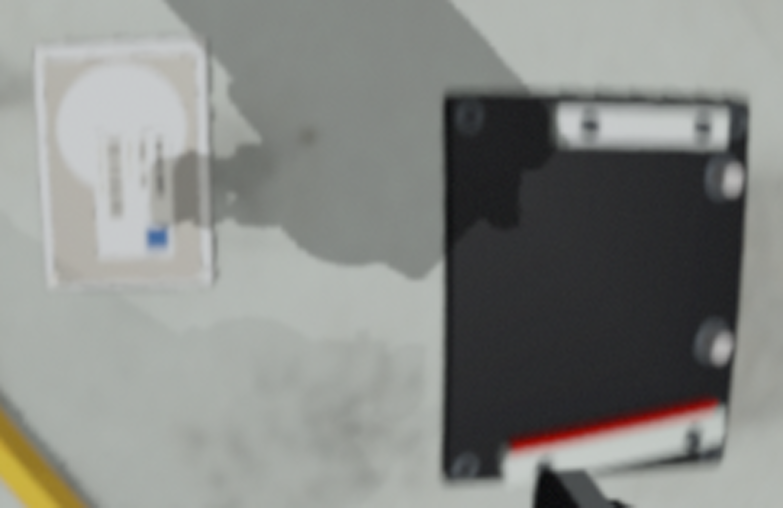

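Run:
```python
from h import *
c=np.load("pics/w1.npy",allow_pickle=True).item()
w=fray(c,np.array([(37,46),(207,40),(213,287),(48,290)])/2.9+[190,95],.011)[:,:2]*1000
print(w.round(1).tolist(),w.mean(0),np.linalg.norm(w-np.roll(w,-1,0),axis=1))
e=lambda a,b:np.degrees(np.arctan2(*(w[b]-w[a])[::-1])); print(e(0,1),e(3,2),e(3,0)-90,e(2,1)-90)
plan([.388,-.2,.045],.09)
```

```text
[[351.3, -151.4], [418.1, -145.5], [427.7, -243.1], [360.4, -249.7]] [ 389.38803064 -197.42381724] [67.11103095 98.10705679 67.64961681 98.71353548]
5.016749402335967 5.533934575513235 5.302302386432316 5.617008915362263
n 5 end [ 0.388 -0.2    0.045]
"dp": [[0.81, -1.04, 4.02], [0.81, -1.04, 4.02], [0.81, -1.04, 4.03], [0.8, -1.03, 4.02], [0.8, -1.04, 4.03]]
"rotation": [[-0.001, 0.002, -0.004], [-0.001, 0.002, -0.004], [-0.0, 0.002, -0.005], [-0.001, 0.002, -0.004], [-0.0, 0.001, -0.005]]
```

>>> apply_moves --jaw '[0,0,0,0,0,0,0,0,0]' --dp '[[0.81,-1.04,4],[0.81,-1.04,4],[0.81,-1.04,4],[0.6,-1.0,4],[0.5,-1.0,4],[0,0,0],[0,0,0],[0,0,0],[0,0,0]]' --rotation '[[0,0.002,-0.004],[0,0.002,-0.004],[0,0.002,-0.004],[0,0.002,-0.004],[0,0,-0.004],[0,0,0],[0,0,0],[0,0,0],[0,0,0]]'

```text
clock: 2.95
tcp_pos: [0.3942, -0.2114, 0.0482]
orientation: [2.122, 2.302, 0.0]
contact_force: [-0.5, -0.6, 0.1]
gripper_width: 0.0854
```

Run:
```python
from h import *
plan([.389,-.198,.0115],.094,n=4)
c=capture("wrist"); np.save("pics/w2.npy",c,allow_pickle=True); cv2.imwrite("pics/w2.png",c["pixels"])
```

```text
n 4 end [ 0.389  -0.198   0.0115]
"dp": [[0.35, -0.11, 0.91], [0.35, -0.1, 0.92], [0.35, -0.1, 0.92], [0.34, -0.11, 0.91]]
"rotation": [[0.002, 0.002, -0.003], [0.002, 0.002, -0.003], [0.002, 0.002, -0.003], [0.001, 0.002, -0.003]]
```

View pics/w2.png

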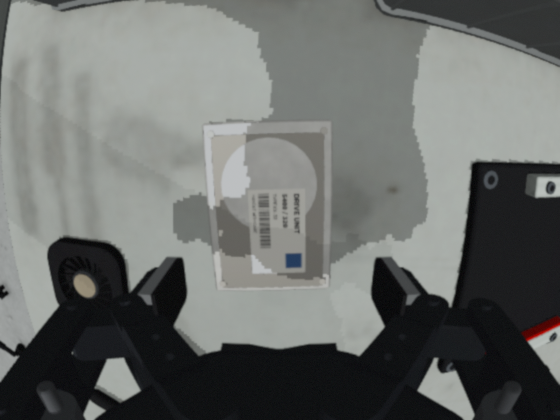

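The wrist view from close up shows the drive with corners at about (205,124), (331,122), (329,290) and (217,290), between the fingers. The fan's right edge is at (128,265).

Run:
```python
from h import *
c=np.load("pics/w2.npy",allow_pickle=True).item()
w=fray(c,np.array([(205,124),(331,122),(329,289),(217,290)]),.011)[:,:2]*1000
print(w.round(1).tolist(),w.mean(0),np.linalg.norm(w-np.roll(w,-1,0),axis=1))
print("fan",(fray(c,[(128,262),(122,243),(52,245),(127,290)],.011)*1000).round(0).tolist())
```

```text
[[350.5, -148.9], [416.6, -142.9], [427.6, -240.2], [359.8, -246.3]] [ 388.6076994  -194.56642603] [66.36194576 97.9156497  68.06342357 97.86278542]
fan [[302.0, -234.0, 11.0], [299.0, -221.0, 11.0], [241.0, -230.0, 11.0], [299.0, -255.0, 11.0]]
```

>>> apply_moves --jaw '[0,0,0,0,0,0]' --dp '[[0.4,-0.12,0.9],[0.4,-0.1,0.9],[0.4,-0.1,0.9],[0.3,-0.1,0.9],[0,0,0],[0,0,0]]' --rotation '[[0.002,0.002,-0.003],[0.002,0.002,-0.003],[0.002,0.002,-0.003],[0,0,0],[0,0,0],[0,0,0]]'

```text
clock: 3.6
tcp_pos: [0.399, -0.1997, 0.0202]
orientation: [2.101, 2.312, 0.011]
contact_force: [-0.5, -0.2, 0.2]
gripper_width: 0.0857
```

Run:
```python
from h import *
plan([.389,-.197,.0115],.094,n=1)
```

```text
n 1 end [ 0.389  -0.197   0.0115]
"dp": [[0.37, -0.99, 0.85]]
"rotation": [[0.017, 0.008, 0.002]]
```

>>> apply_moves --jaw '[0,0]' --dp '[[0.37,-1.0,0.85],[0,0,0]]' --rotation '[[0.017,0.008,0.002],[0,0,0]]'

```text
clock: 3.8
tcp_pos: [0.3906, -0.1979, 0.0136]
orientation: [-2.117, -2.321, -0.001]
contact_force: [-0.0, 0.3, 0.5]
gripper_width: 0.0856
```

Run:
```python
from h import *
o=get_obs(); print(o["tcp_pos"],o["joint_pos"].round(3),o["joint_velocities"].round(3))
plan([.389,-.197,.0115],.094,n=1)
```

```text
[ 0.39061488 -0.19786995  0.01361569] [ 0.211  0.804  0.289  2.251 -1.099  0.234  1.594] [-0.003 -0.032  0.007 -0.022 -0.002  0.001 -0.007]
n 1 end [ 0.389  -0.197   0.0115]
"dp": [[0.1, -0.15, 0.21]]
"rotation": [[-0.0, -0.001, -0.002]]
```

>>> apply_moves --jaw '[0,255,255,255,255]' --dp '[[0.1,-0.15,0.2],[0,0,0],[0,0,0],[0,0,0],[0,0,0]]' --rotation '[[0,0,0],[0,0,0],[0,0,0],[0,0,0],[0,0,0]]'

```text
clock: 4.3
tcp_pos: [0.3883, -0.1991, 0.0186]
orientation: [2.123, 2.313, 0.005]
contact_force: [-7.7, -0.3, 8.7]
gripper_width: 0.028
```

Run:
```python
from h import *
o=get_obs(); print(o["tcp_pos"],rot(o["orientation"]).round(3).tolist(),o["joint_pos"].round(3),o["gripper_width"])
c=capture("wrist"); np.save("pics/w3.npy",c,allow_pickle=True); 
P=c["pixels"]; cv2.imwrite("pics/w3.png",P)
```

```text
[ 0.38827359 -0.1991244   0.01856761] [[-0.086, 0.996, 0.004], [0.996, 0.086, 0.001], [0.001, 0.004, -1.0]] [ 0.213  0.793  0.295  2.257 -1.096  0.238  1.593] 0.02797186404584149
```

View pics/w3.png

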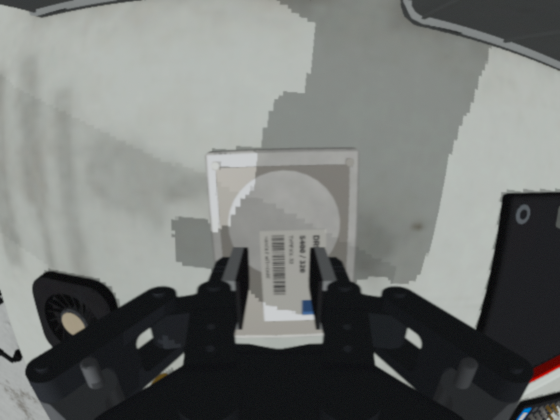

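The grip missed. The fingers closed over the top of the drive because the open tips sit farther back than I allowed for. I'll open, re-measure and grip about 10 mm lower.

>>> apply_moves --jaw '[0,0,0,0,0,0]' --dp '[[0,0,-1],[0,0,0],[0,0,0],[0,0,0],[0,0,0],[0,0,0]]' --rotation '[[0,0,0],[0,0,0],[0,0,0],[0,0,0],[0,0,0],[0,0,0]]'

```text
clock: 4.95
tcp_pos: [0.3892, -0.1994, 0.0292]
orientation: [2.123, 2.31, 0.008]
contact_force: [-0.2, -0.8, 0.3]
gripper_width: 0.0856
```

Run:
```python
from h import *
o=get_obs(); print(o["tcp_pos"],o["joint_pos"].round(3),o["gripper_width"])
c=capture("wrist"); np.save("pics/w4.npy",c,allow_pickle=True); cv2.imwrite("pics/w4.png",c["pixels"])
plan([.389,-.197,.003],.094,n=3)
```

```text
[ 0.38919144 -0.1994253   0.02923426] [ 0.185  0.776  0.339  2.256 -1.069  0.273  1.567] 0.08557386715420905
n 3 end [ 0.389 -0.197  0.003]
"dp": [[0.08, -0.0, 0.87], [0.08, -0.0, 0.88], [0.08, -0.01, 0.87]]
"rotation": [[0.002, -0.0, -0.003], [0.002, -0.0, -0.003], [0.002, -0.001, -0.004]]
```

View pics/w4.png

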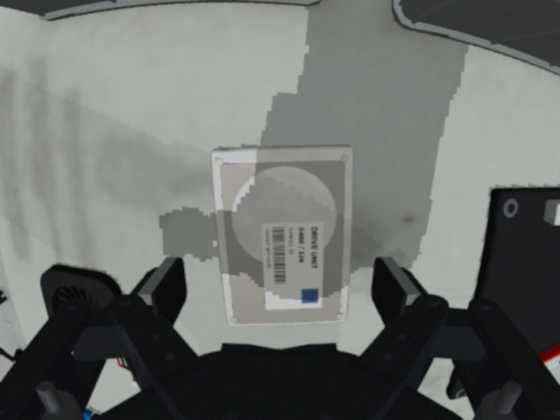

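The drive is still in place, with corners at about (211,149), (352,146), (348,322) and (226,325), and the jaws straddle it. Joints 5 and 6 are near their limits this close in. I'll tilt the tool a little about the jaw axis, which does no harm to this grip and should ease those joints.

>>> apply_moves --jaw '[0,0,0]' --dp '[[-0.1,0,0],[-0.1,0,0],[0,0,0]]' --rotation '[[0,0.07,0],[0,0.07,0],[0,0,0]]'

```text
clock: 5.3
tcp_pos: [0.3892, -0.2002, 0.0285]
orientation: [-2.049, -2.236, -0.156]
contact_force: [0.0, -0.1, -0.1]
gripper_width: 0.0855
```

Run:
```python
from h import *
c=np.load("pics/w4.npy",allow_pickle=True).item()
w=fray(c,np.array([(211,149),(352,146),(348,322),(226,325)]),.011)[:,:2]*1000
print(w.round(1).tolist(),w.mean(0),np.linalg.norm(w-np.roll(w,-1,0),axis=1))
o=get_obs(); print(o["tcp_pos"],rot(o["orientation"]).round(3).tolist(),o["joint_pos"].round(3))
```

```text
[[352.9, -148.2], [419.6, -141.1], [432.7, -238.7], [363.2, -245.9]] [ 392.10023801 -193.48318556] [67.03287353 98.47556751 69.89896549 98.218422  ]
[ 0.38915124 -0.20017491  0.02849949] [[-0.086, 0.996, -0.008], [0.986, 0.087, 0.146], [0.146, 0.005, -0.989]] [ 0.259  0.804  0.375  2.181 -0.978  0.474  1.563]
```

```bash
cat >> h.py <<'E'
def delta(w,yaw=None):
    "world shift (mm) -> tool dp (cm); and tool-z turn to bring tool y to yaw"
    o=get_obs(); M=rot(o["orientation"]); a=np.arctan2(M[1,1],M[0,1]); 
    print("tcp",(o["tcp_pos"]*1000).round(1),"yaw",round(a,4),"tilt",M[2].round(3),"q",o["joint_pos"].round(2),"F",o["contact_force"].round(1),"w",round(o["gripper_width"]*1000,1))
    print("dp",(M.T@np.array(w)/10).round(2), "rz",None if yaw is None else round(-((yaw-a+np.pi/2)%np.pi-np.pi/2),3))
E
python3 -c "
from h import *
delta([2,-3,-24.5],.10)"
```

```text
tcp [ 389.2 -200.2   28.5] yaw 0.0867 tilt [ 0.146  0.005 -0.989] q [ 0.26  0.8   0.37  2.18 -0.98  0.47  1.56] F [ 0.  -0.1 -0.1] w 85.5
dp [-0.67  0.16  2.38] rz -0.013
```

>>> apply_moves --jaw '[0,0,0,0]' --dp '[[-0.22,0.05,0.8],[-0.22,0.05,0.8],[-0.22,0.05,0.8],[0,0,0]]' --rotation '[[0,0,-0.005],[0,0,-0.005],[0,0,-0.005],[0,0,0]]'

```text
clock: 5.7
tcp_pos: [0.3907, -0.201, 0.0011]
orientation: [-2.029, -2.255, -0.155]
contact_force: [0.3, -0.0, 0.0]
gripper_width: 0.0858
```

```bash
python3 -c "
from h import *
o=get_obs(); delta(np.array([391,-203,4])-o['tcp_pos']*1000,.10)"
```

```text
tcp [ 390.7 -201.     1.1] yaw 0.1047 tilt [ 0.145  0.006 -0.989] q [ 0.31  0.85  0.3   2.18 -1.02  0.4   1.62] F [ 0.3 -0.   0. ] w 85.8
dp [-0.16  0.01 -0.32] rz 0.005
```

>>> apply_moves --jaw '[0,120,255,255,255]' --dp '[[-0.1,0,-0.2],[0,0,0],[0,0,0],[0,0,0],[0,0,0]]' --rotation '[[0,0,0],[0,0,0],[0,0,0],[0,0,0],[0,0,0]]'

```text
clock: 6.2
tcp_pos: [0.3908, -0.2015, 0.0037]
orientation: [-2.029, -2.256, -0.156]
contact_force: [0.1, -0.3, -1.0]
gripper_width: 0.0675
```

```bash
python3 -c "
from h import *
delta([0,0,0])"
```

```text
tcp [ 390.8 -201.5    3.7] yaw 0.1055 tilt [ 0.145  0.007 -0.989] q [ 0.31  0.85  0.3   2.18 -1.01  0.41  1.61] F [ 0.1 -0.3 -1. ] w 67.5
dp [0. 0. 0.] rz None
```

>>> apply_moves --jaw '[255,255,255,255]' --dp '[[0.15,0,-1],[0.4,0,-3],[0.6,0,-4],[0,0,0]]' --rotation '[[0,0,0],[0,0,0],[0,0,0],[0,0,0]]'

```text
clock: 6.6
tcp_pos: [0.3892, -0.2017, 0.0881]
orientation: [-2.028, -2.252, -0.154]
contact_force: [-0.0, -0.5, -1.2]
gripper_width: 0.0672
```

Run:
```python
from h import *
delta([0,0,0])
c=capture("wrist"); np.save("pics/w5.npy",c,allow_pickle=True); cv2.imwrite("pics/w5.png",c["pixels"])
```

```text
tcp [ 389.2 -201.7   88.1] yaw 0.104 tilt [ 0.147  0.004 -0.989] q [ 0.17  0.7   0.51  2.16 -0.82  0.61  1.44] F [-0.  -0.5 -1.2] w 67.2
dp [0. 0. 0.] rz None
```

View pics/w5.png

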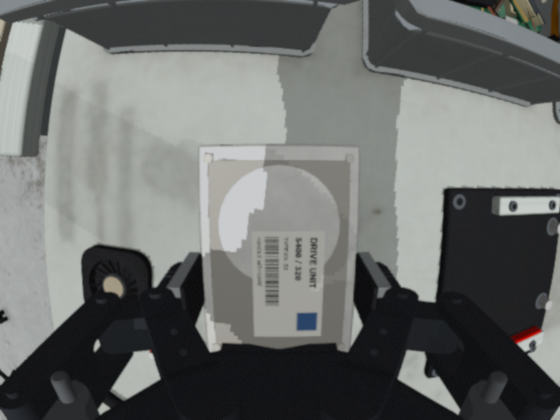

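The drive is held. Its far corners are at (200,147) and (359,147), and its sides are symmetric between the pads.

Run:
```python
from h import *
c=np.load("pics/w5.npy",allow_pickle=True).item()
for zt in (.090,.0954,.1):
    w=fray(c,np.array([(200,147),(359,147),(355,343),(208,343)]),zt)[:,:2]*1000
    print(zt,w.round(1).tolist(),np.linalg.norm(w[0]-w[1]),np.linalg.norm(w[2]-w[3]))
M=rot(get_obs()["orientation"])
w=fray(c,[(200,147),(359,147)],.0954)[:,:2]*1000; m=w.mean(0); d=w[1]-w[0]; a=np.arctan2(d[1],d[0]); ctr=m-50*np.array([-np.sin(a),np.cos(a)])
print("edge yaw",a,"centre",ctr)
z=c["z_map"]; P=None
# depth on drive top to check flatness (fisheye: z along axis)
h=420;f=h/2/np.tan(np.radians(c["fovy"])/2)
for u,v in [(215,165),(345,165),(280,160),(280,240),(280,320),(215,320),(345,320)]:
    zz=np.median(z[v-3:v+4,u-3:u+4]); x,y=u-c["cx"],v-c["cy"]; r=np.hypot(x,y); th=r/f
    q=np.array([np.tan(th)*x/r,-np.tan(th)*y/r,-1])*zz
    print((u,v),((rot(c["orientation"])@q+c["position"])*1000).round(1))
```

```text
0.09 [[349.2, -149.2], [418.8, -142.0], [431.2, -236.1], [358.4, -243.3]] 69.96903695190166 73.20126843873287
0.0954 [[350.5, -149.5], [417.4, -142.5], [429.4, -233.0], [359.4, -239.9]] 67.28464309774323 70.39286855681631
0.1 [[351.6, -149.7], [416.3, -143.0], [427.9, -230.4], [360.2, -237.1]] 64.99793722197855 68.00052791666502
edge yaw 0.10392128995628555 centre [ 389.1536464  -195.74460187]
(215, 165) [ 357.8 -156.6   95.3]
(345, 165) [ 412.2 -150.9   95. ]
(280, 160) [ 384.7 -151.9   95. ]
(280, 240) [ 388.2 -185.4   95.9]
(280, 320) [ 392.1 -222.7   96. ]
(215, 320) [ 362.3 -226.8   95.2]
(345, 320) [ 422.3 -220.9   94.9]
```

```bash
python3 -c "
from h import *
o=get_obs(); delta(np.array([598,-225.2,60])-o['tcp_pos']*1000,.125)"
```

```text
tcp [ 388.8 -201.    86.5] yaw 0.1045 tilt [ 0.148  0.002 -0.989] q [ 0.17  0.71  0.5   2.16 -0.83  0.61  1.44] F [ 0.6  0.  -1.5] w 67.3
dp [-4.94 20.55  1.99] rz -0.02
```

>>> apply_moves --jaw '[255,255,255,255,255,255,255]' --dp '[[-0.8,3.4,0.1],[-0.8,3.4,0.2],[-0.8,3.4,0.4],[-0.8,3.4,0.4],[-0.8,3.4,0.4],[-0.8,3.4,0.4],[0,0,0]]' --rotation '[[0,0,-0.004],[0,0,-0.004],[0,0,-0.004],[0,0,-0.004],[0,0,-0.004],[0,0,0],[0,0,0]]'

```text
clock: 7.35
tcp_pos: [0.5995, -0.2178, 0.0554]
orientation: [-1.999, -2.262, -0.155]
contact_force: [0.6, 0.5, -1.1]
gripper_width: 0.0675
```

Run:
```python
from h import *
o=get_obs(); delta(np.array([598,-225.2,45])-o['tcp_pos']*1000,.125)
c=capture("wrist"); np.save("pics/w6.npy",c,allow_pickle=True); cv2.imwrite("pics/w6.png",c["pixels"])
```

```text
tcp [ 599.5 -217.8   55.4] yaw 0.1237 tilt [ 0.156 -0.002 -0.988] q [ 0.07  0.95  0.55  1.62 -0.76  0.91  1.12] F [ 0.6  0.5 -1.1] w 67.5
dp [-0.87 -0.24  0.91] rz -0.001
```

View pics/w6.png

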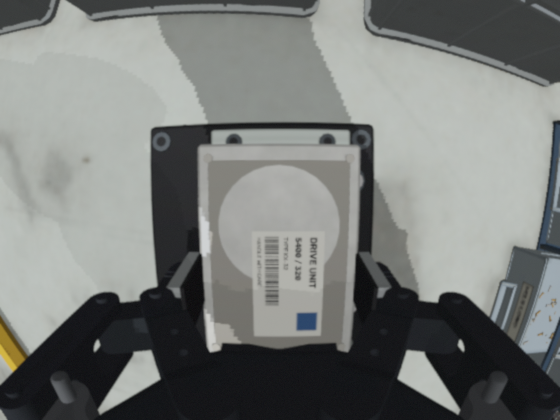

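The wrist view over the fixture shows the plate's top edge running from (151,127) to (372,125). The fence's back edge runs from (211,129) to (350,129), parallel to the drive's end at row 145.

Run:
```python
from h import *
c=np.load("pics/w6.npy",allow_pickle=True).item()
Rf=lambda a:np.array([[np.cos(a),-np.sin(a)],[np.sin(a),np.cos(a)]])
O=np.array([600,-216.4]); A=Rf(.125)
for n,p,z in (("fence back (y62,x-38/38)",[(211,129),(350,129)],.024),("plate (y70,x-80/56)",[(152,126),(372,125)],.012),("drive",[(199,146),(359,146)],.0627)):
    w=fray(c,p,z)[:,:2]*1000; print(n,w.round(1).tolist(),"in fix",((w-O)@A).round(1).tolist(),"yaw",np.arctan2(*(w[1]-w[0])[::-1]))
```

```text
fence back (y62,x-38/38) [[554.6, -153.9], [629.7, -144.6]] in fix [[-37.3, 67.7], [38.4, 67.6]] yaw 0.12375406298436402
plate (y70,x-80/56) [[514.4, -153.5], [645.1, -138.0]] in fix [[-77.1, 73.1], [54.5, 72.2]] yaw 0.11806400483443195
drive [[559.1, -166.0], [626.6, -157.7]] in fix [[-34.3, 55.1], [33.7, 55.0]] yaw 0.12305406171517028
```

Run:
```python
from h import *
c=np.load("pics/w6.npy",allow_pickle=True).item(); g=c["pixels"].mean(2).astype(int)
for u in (190,225,265,300,345): print(u,list(zip(range(118,152),g[118:152,u])))
Rf=lambda a:np.array([[np.cos(a),-np.sin(a)],[np.sin(a),np.cos(a)]])
t=np.load("pics/top0.npy",allow_pickle=True).item(); gt=t["pixels"].mean(2).astype(int)
print("top row 150",list(zip(range(188,206),gt[150,188:206]))); print("top row140",list(zip(range(188,206),gt[140,188:206])))
print(((ray(t,[(192,150),(193,150),(203,150),(204,150)],.024)[:,:2]*1000-[600,-216.4])@Rf(.125)).round(1).tolist())
print([((fray(c,[(280,v)],z)[:,:2]*1000-[600,-216.4])@Rf(.125))[0,1].round(1) for v,z in((124,.012),(130,.024),(132,.024))])
```

```text
190 [(118, np.int64(188)), (119, np.int64(188)), (120, np.int64(187)), (121, np.int64(188)), (122, np.int64(187)), (123, np.int64(180)), (124, np.int64(150)), (125, np.int64(85)), (126, np.int64(37)), (127, np.int64(40)), (128, np.int64(44)), (129, np.int64(47)), (130, np.int64(49)), (131, np.int64(48)), (132, np.int64(48)), (133, np.int64(49)), (134, np.int64(47)), (135, np.int64(48)), (136, np.int64(48)), (137, np.int64(48)), (138, np.int64(47)), (139, np.int64(49)), (140, np.int64(48)), (141, np.int64(48)), (142, np.int64(47)), (143, np.int64(48)), (144, np.int64(49)), (145, np.int64(48)), (146, np.int64(49)), (147, np.int64(48)), (148, np.int64(48)), (149, np.int64(47)), (150, np.int64(47)), (151, np.int64(49))]
225 [(118, np.int64(142)), (119, np.int64(142)), (120, np.int64(142)), (121, np.int64(138)), (122, np.int64(120)), (123, np.int64(80)), (124, np.int64(40)), (125, np.int64(24)), (126, np.int64(28)), (127, np.int64(28)), (128, np.int64(35)), (129, np.int64(78)), (130, np.int64(129)), (131, np.int64(152)), (132, np.int64(162)), (133, np.int64(165)), (134, np.int64(166)), (1
[... 2833 characters left out ...]
64(215)), (198, np.int64(217)), (199, np.int64(218)), (200, np.int64(211)), (201, np.int64(190)), (202, np.int64(147)), (203, np.int64(101)), (204, np.int64(85)), (205, np.int64(81))]
top row140 [(188, np.int64(200)), (189, np.int64(200)), (190, np.int64(200)), (191, np.int64(193)), (192, np.int64(174)), (193, np.int64(155)), (194, np.int64(176)), (195, np.int64(204)), (196, np.int64(214)), (197, np.int64(217)), (198, np.int64(218)), (199, np.int64(213)), (200, np.int64(198)), (201, np.int64(163)), (202, np.int64(117)), (203, np.int64(90)), (204, np.int64(83)), (205, np.int64(83))]
[[-6.3, 70.8], [-6.5, 68.7], [-8.6, 48.3], [-8.8, 46.2]]
[np.float64(71.5), np.float64(66.4), np.float64(65.3)]
```

>>> apply_moves --jaw '[255,255,255]' --dp '[[-0.45,-0.1,0.4],[-0.45,-0.1,0.5],[0,0,0]]' --rotation '[[0,0,0],[0,0,0],[0,0,0]]'

```text
clock: 7.7
tcp_pos: [0.5908, -0.2262, 0.0427]
orientation: [-1.999, -2.251, -0.148]
contact_force: [-1.0, 0.5, -0.3]
gripper_width: 0.0672
```

Run:
```python
from h import *
o=get_obs(); delta(np.array([598,-225.7,17])-o['tcp_pos']*1000,.125)
```

```text
tcp [ 590.8 -226.2   42.7] yaw 0.1194 tilt [ 0.16  -0.011 -0.987] q [ 0.09  0.97  0.55  1.62 -0.76  0.9   1.13] F [-1.   0.5 -0.3] w 67.2
dp [-0.44  0.75  2.52] rz -0.006
```

>>> apply_moves --jaw '[255,255,255,255]' --dp '[[0,0.75,0],[0,0,0],[-0.2,0,1.0],[0,0,0]]' --rotation '[[0.005,0,-0.006],[0,0,0],[0,0,0],[0,0,0]]'

```text
clock: 8.1
tcp_pos: [0.5976, -0.226, 0.0322]
orientation: [-1.991, -2.253, -0.144]
contact_force: [-0.2, 1.4, -1.0]
gripper_width: 0.068
```

Run:
```python
from h import *
o=get_obs(); delta(np.array([598,-225.7,17])-o['tcp_pos']*1000,.125)
```

```text
tcp [ 597.6 -226.    32.2] yaw 0.1246 tilt [ 0.161 -0.015 -0.987] q [ 0.09  0.99  0.54  1.6  -0.77  0.9   1.13] F [-0.2  1.4 -1. ] w 68.0
dp [-0.22  0.07  1.5 ] rz -0.0
```

>>> apply_moves --jaw '[255,255,255,255]' --dp '[[-0.1,0,0.7],[0,0,0],[-0.1,0,0.5],[0,0,0]]' --rotation '[[-0.015,0,0],[0,0,0],[0,0,0],[0,0,0]]'

```text
clock: 8.5
tcp_pos: [0.5969, -0.2259, 0.0187]
orientation: [-1.999, -2.259, -0.162]
contact_force: [0.3, 0.3, -1.6]
gripper_width: 0.0673
```

Run:
```python
from h import *
o=get_obs(); delta(np.array([598,-225.7,17])-o['tcp_pos']*1000,.125)
```

```text
tcp [ 596.9 -225.9   18.7] yaw 0.1218 tilt [ 0.161  0.    -0.987] q [ 0.11  1.    0.52  1.62 -0.79  0.86  1.16] F [ 0.3  0.3 -1.6] w 67.3
dp [-0.02  0.11  0.17] rz -0.003
```

>>> apply_moves --jaw '[255,255]' --dp '[[0.3,0,0.15],[0,0,0]]' --rotation '[[0,0,0],[0,0,0]]'

```text
clock: 8.7
tcp_pos: [0.5966, -0.2225, 0.0176]
orientation: [-1.999, -2.259, -0.162]
contact_force: [-0.7, -0.6, -0.4]
gripper_width: 0.0677
```

>>> apply_moves --jaw '[255,255]' --dp '[[0.2,0.2,0.1],[0,0,0]]' --rotation '[[0,0,0],[0,0,0]]'

```text
clock: 8.9
tcp_pos: [0.5986, -0.2205, 0.0172]
orientation: [-2.0, -2.259, -0.162]
contact_force: [0.3, -0.6, -1.4]
gripper_width: 0.0675
```

>>> apply_moves --jaw '[255,255]' --dp '[[0.2,0.2,0.05],[0,0,0]]' --rotation '[[0,0,0],[0,0,0]]'

```text
clock: 9.1
tcp_pos: [0.6, -0.2203, 0.0173]
orientation: [-2.002, -2.261, -0.157]
contact_force: [1.0, -0.8, -1.2]
gripper_width: 0.0677
```

>>> apply_moves --jaw '[255,255]' --dp '[[0.2,0.2,0.05],[0,0,0]]' --rotation '[[0,0,0],[0,0,0]]'

```text
clock: 9.3
tcp_pos: [0.6012, -0.2201, 0.0173]
orientation: [-2.004, -2.262, -0.153]
contact_force: [0.6, 0.2, -0.7]
gripper_width: 0.0674
```

>>> apply_moves --jaw '[255,255]' --dp '[[0,0.2,0.2],[0,0,0]]' --rotation '[[0,0,0],[0,0,0]]'

```text
clock: 9.5
tcp_pos: [0.6013, -0.22, 0.0157]
orientation: [-2.002, -2.261, -0.15]
contact_force: [-0.6, -1.2, -2.7]
gripper_width: 0.0673
```

>>> apply_moves --jaw '[255]' --dp '[[0.2,0.3,0.1]]' --rotation '[[0,0,0]]'

```text
clock: 9.6
tcp_pos: [0.6015, -0.2199, 0.0156]
orientation: [-2.002, -2.259, -0.144]
contact_force: [-12.8, -7.5, 12.6]
gripper_width: 0.0673
```

Run:
```python
from h import *
delta([0,0,0],.125)
```

```text
tcp [ 601.5 -219.9   15.6] yaw 0.1212 tilt [ 0.152 -0.008 -0.988] q [ 0.09  1.01  0.53  1.61 -0.79  0.86  1.14] F [-12.8  -7.5  12.6] w 67.3
dp [0. 0. 0.] rz -0.004
```

The drive is in contact with the pins, fence and plate at TCP (601.5,-219.9,15.6). I'll release it and lift.

>>> apply_moves --jaw '[255,0,0,0,0]' --dp '[[0,0,0],[0,0,0],[0,0,0],[0,0,0],[0,0,0]]' --rotation '[[0,0,0],[0,0,0],[0,0,0],[0,0,0],[0,0,0]]'

```text
clock: 10.1
tcp_pos: [0.6038, -0.2162, 0.0157]
orientation: [-2.0, -2.259, -0.152]
contact_force: [-0.1, -0.4, 0.1]
gripper_width: 0.0856
```

Run:
```python
from h import *
delta([0,0,0],.125)
```

```text
tcp [ 603.8 -216.2   15.7] yaw 0.1214 tilt [ 0.156 -0.005 -0.988] q [ 0.08  1.01  0.52  1.61 -0.79  0.86  1.13] F [-0.1 -0.4  0.1] w 85.6
dp [0. 0. 0.] rz -0.004
```

Run:
```python
from h import *
import numpy as np
delta([0,0,80])
o=get_obs(); M=rot(o["orientation"]); a=(o["tcp_pos"]+[0,0,.08],M)
plan([.471,-.467,.09],1.037,tool=a)
```

```text
tcp [ 603.8 -216.2   15.7] yaw 0.1214 tilt [ 0.156 -0.005 -0.988] q [ 0.08  1.01  0.52  1.61 -0.79  0.86  1.13] F [-0.1 -0.4  0.1] w 85.6
dp [ 1.25 -0.04 -7.9 ] rz None
n 7 end [ 0.471 -0.467  0.09 ]
"dp": [[-3.3, -2.32, -0.43], [-2.98, -2.73, -0.34], [-2.6, -3.1, -0.25], [-2.18, -3.41, -0.17], [-1.72, -3.67, -0.09], [-1.23, -3.87, -0.02], [-0.72, -3.99, 0.04]]
"rotation": [[0.01, -0.021, -0.131], [0.01, -0.021, -0.13], [0.01, -0.021, -0.131], [0.009, -0.021, -0.13], [0.01, -0.021, -0.131], [0.01, -0.022, -0.13], [0.009, -0.022, -0.131]]
```

>>> apply_moves --jaw '[0,0,0,0,0,0,0,0,0,0,0]' --dp '[[0.3,0,-2],[0.5,0,-3],[0.45,0,-2.9],[-3.3,-2.32,-0.43],[-2.98,-2.73,-0.34],[-2.6,-3.1,-0.25],[-2.18,-3.41,-0.17],[-1.72,-3.67,-0.1],[-1.23,-3.87,0],[-0.72,-3.99,0],[0,0,0]]' --rotation '[[0,0,0],[0,0,0],[0,0,0],[0.01,-0.021,-0.13],[0.01,-0.021,-0.13],[0.01,-0.021,-0.13],[0.01,-0.021,-0.13],[0.01,-0.021,-0.13],[0.01,-0.021,-0.13],[0.01,-0.021,-0.13],[0,0,0]]'

```text
clock: 11.2
tcp_pos: [0.4756, -0.4788, 0.109]
orientation: [0.766, 3.033, -0.018]
contact_force: [-1.1, -0.6, 1.0]
gripper_width: 0.0854
```

Run:
```python
from h import *
delta([0,0,0],1.037)
for n in("wrist","top"):
    c=capture(n); np.save(f"pics/{n}7.npy",c,allow_pickle=True)
    if n=="wrist": w=c["pixels"]
    else: t=c["pixels"][100:210,170:330]
t=cv2.resize(t,(400,275),interpolation=cv2.INTER_CUBIC); w=cv2.resize(w,(400,300))
cv2.imwrite("pics/m7.png",np.hstack([w[:275],t]));
```

```text
tcp [ 475.6 -478.8  109. ] yaw 1.076 tilt [-0.016 -0.008 -1.   ] q [ 0.53  0.84  0.39  1.58 -0.4   0.79  2.16] F [-1.1 -0.6  1. ] w 85.4
dp [0. 0. 0.] rz 0.039
```

View pics/m7.png

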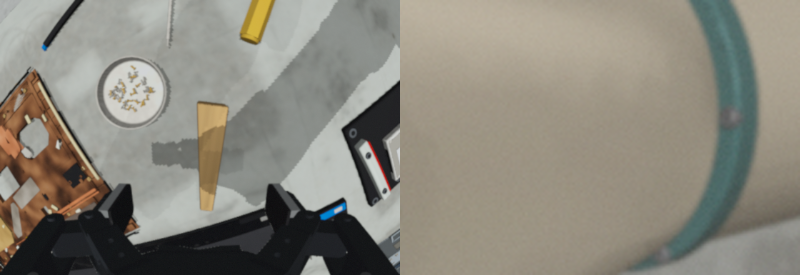

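The wrist half shows the wedge with its thick end at (277..319,145) and thin end at about (292,294) in full-size pixels, and the dish clear of the fingers. The top view is blocked by the arm. I've viewed 11 pictures, so from here I'll work from numbers. Joint 7 is at 2.16 and the placing would take it to its limit, so I'll turn the gripper half round.

Run:
```python
from h import *
c=np.load("pics/wrist7.npy",allow_pickle=True).item(); im=c["pixels"]; h=cv2.cvtColor(im,cv2.COLOR_BGR2HSV)
m=(h[...,0]>10)&(h[...,0]<24)&(h[...,1]>70)&(h[...,2]>60)
r=blob(c,m,(297,215),.028); print(r[0],r[1],r[3])
hull=cv2.convexHull(r[2]); q=cv2.approxPolyDP(hull,5,True)[:,0]; print(q.tolist()); print((fray(c,q,.028)[:,:2]*1000).round(1).tolist())
```

```text
((486.2081298828125, -470.6592712402344), (28.482507705688477, 113.4432144165039), 61.566993713378906) [ 475.90460126 -467.3430588 ] [ 277  143   44  153 4683]
[[279, 143], [320, 152], [297, 295], [281, 291]]
[[430.2, -455.0], [448.1, -433.9], [536.5, -496.8], [527.6, -505.9]]
```

>>> apply_moves --jaw '[0,0,0,0,0,0,0,0,0,0,0,0,0,0,0,0,0,0,0,0]' --dp '[[0,0,0],[0,0,0],[0,0,0],[0,0,0],[0,0,0],[0,0,0],[0,0,0],[0,0,0],[0,0,0],[0,0,0],[0,0,0],[0,0,0],[0,0,0],[0,0,0],[0,0,0],[0,0,0],[0,0,0],[0,0,0],[0,0,0],[0,0,0]]' --rotation '[[0,0,0.14],[0,0,0.14],[0,0,0.14],[0,0,0.14],[0,0,0.14],[0,0,0.14],[0,0,0.14],[0,0,0.14],[0,0,0.14],[0,0,0.14],[0,0,0.14],[0,0,0.14],[0,0,0.14],[0,0,0.14],[0,0,0.14],[0,0,0.14],[0,0,0.14],[0,0,0.14],[0,0,0.14],[0,0,0.14]]'

```text
clock: 13.3
tcp_pos: [0.5217, -0.4244, 0.1173]
orientation: [-3.09, 0.349, -0.056]
contact_force: [-0.9, 0.3, 0.4]
gripper_width: 0.0852
```

Run:
```python
from h import *
delta([0,0,0],1.037); plan([.471,-.467,.09],1.037)
```

```text
tcp [ 521.7 -424.4  117.3] yaw -1.7951 tilt [ 0.032 -0.035 -0.999] q [ 0.16  1.05  1.04  1.58 -1.03  1.13 -0.32] F [-0.9  0.3  0.4] w 85.2
dp [0. 0. 0.] rz 0.31
n 3 end [ 0.471 -0.467  0.09 ]
"dp": [[-1.36, 1.79, 0.8], [-1.16, 1.91, 0.84], [-0.95, 2.01, 0.87]]
"rotation": [[-0.013, -0.009, 0.103], [-0.014, -0.009, 0.103], [-0.013, -0.009, 0.103]]
```

>>> apply_moves --jaw '[0,0,0]' --dp '[[-1.36,1.79,0],[-1.16,1.91,0],[-0.95,2.0,0]]' --rotation '[[-0.013,-0.01,0.1],[-0.013,-0.01,0.1],[-0.013,-0.01,0.1]]'

```text
clock: 13.6
tcp_pos: [0.4797, -0.4579, 0.1151]
orientation: [-3.024, 0.811, 0.0]
contact_force: [0.8, -0.2, 0.2]
gripper_width: 0.0851
```

Run:
```python
from h import *
u=np.array([np.cos(-.541),np.sin(-.541)]); g=np.array([485,-473.7])-15*u; print(g)
plan([g[0]/1000,g[1]/1000,.09],1.03)
delta([0,0,0],1.03)
```

```text
[ 472.14208825 -465.97509835]
n 1 end [ 0.4722 -0.466   0.09  ]
"dp": [[-0.24, 1.1, 2.5]]
"rotation": [[-0.01, 0.003, 0.017]]
tcp [ 479.7 -457.9  115.1] yaw -2.095 tilt [-0.003 -0.01  -1.   ] q [ 0.2   1.08  1.1   1.59 -1.04  1.16 -0.54] F [ 0.8 -0.2  0.2] w 85.1
dp [0. 0. 0.] rz 0.017
```

>>> apply_moves --jaw '[0,0,0,0]' --dp '[[-0.1,0.5,3],[-0.1,0.4,3],[0,0,0],[0,0,0]]' --rotation '[[-0.01,0.003,0.01],[0,0,0],[0,0,0],[0,0,0]]'

```text
clock: 14.0
tcp_pos: [0.479, -0.4597, 0.0561]
orientation: [-3.028, 0.826, -0.006]
contact_force: [0.2, -0.7, 0.2]
gripper_width: 0.0853
```

Run:
```python
from h import *
plan([.4722,-.466,.015],1.03,n=3)
delta([0,0,0],1.03)
c=capture("wrist"); im=c["pixels"]; h=cv2.cvtColor(im,cv2.COLOR_BGR2HSV)
m=(h[...,0]>10)&(h[...,0]<24)&(h[...,1]>70)&(h[...,2]>60)
r=blob(c,m,(297,215),.028); print(r[0],r[1],r[3])
q=cv2.approxPolyDP(cv2.convexHull(r[2]),6,True)[:,0]; print(q.tolist()); print((fray(c,q,.028)[:,:2]*1000).round(1).tolist())
```

```text
n 3 end [ 0.4722 -0.466   0.015 ]
"dp": [[-0.09, 0.3, 1.37], [-0.09, 0.3, 1.37], [-0.09, 0.3, 1.37]]
"rotation": [[-0.001, -0.001, 0.003], [-0.001, -0.001, 0.003], [-0.002, -0.001, 0.002]]
tcp [ 479.  -459.7   56.1] yaw -2.1034 tilt [ 0.003 -0.004 -1.   ] q [ 0.23  1.11  0.99  1.62 -1.07  1.03 -0.53] F [ 0.2 -0.7  0.2] w 85.3
dp [0. 0. 0.] rz 0.008
((484.92083740234375, -474.8235778808594), (28.467500686645508, 111.8268051147461), 58.780643463134766) [ 483.79696409 -473.42281958] [ 270  119   49  198 7608]
[[288, 119], [311, 124], [316, 316], [270, 312]]
[[535.7, -498.8], [527.9, -507.5], [430.3, -457.1], [446.9, -435.1]]
```

>>> apply_moves --jaw '[0,0,0]' --dp '[[-0.1,0.5,0.9],[-0.1,0.5,0.9],[0,0,0]]' --rotation '[[0,0,0.005],[0,0,0.005],[0,0,0]]'

```text
clock: 14.35
tcp_pos: [0.4743, -0.4676, 0.0399]
orientation: [-3.027, 0.838, -0.012]
contact_force: [-0.5, -0.2, -0.1]
gripper_width: 0.0857
```

Run:
```python
from h import *
plan([.4724,-.4668,.015],1.022,n=2)
delta([0,0,0],1.022)
```

```text
n 2 end [ 0.4724 -0.4668  0.015 ]
"dp": [[-0.11, 0.02, 1.24], [-0.11, 0.02, 1.24]]
"rotation": [[-0.001, -0.003, 0.004], [-0.002, -0.004, 0.005]]
tcp [ 474.3 -467.6   39.9] yaw -2.111 tilt [ 0.007 -0.003 -1.   ] q [ 0.26  1.12  0.95  1.62 -1.07  0.99 -0.52] F [-0.5 -0.2 -0.1] w 85.7
dp [0. 0. 0.] rz 0.009
```

>>> apply_moves --jaw '[0,0,0,255,255,255,255,255]' --dp '[[-0.1,0,1.2],[-0.1,0,1.2],[0,0,0],[0,0,0],[0,0,0],[0,0,0],[0,0,0],[0,0,0]]' --rotation '[[0,-0.003,0.004],[0,-0.003,0.005],[0,0,0],[0,0,0],[0,0,0],[0,0,0],[0,0,0],[0,0,0]]'

```text
clock: 15.15
tcp_pos: [0.4726, -0.4673, 0.0145]
orientation: [-3.021, 0.854, -0.003]
contact_force: [-1.2, 0.3, -0.7]
gripper_width: 0.0234
```

Run:
```python
from h import *
delta([0,0,0],1.022)
```

```text
tcp [ 472.6 -467.3   14.5] yaw -2.1217 tilt [ 0.002 -0.003 -1.   ] q [ 0.28  1.14  0.9   1.63 -1.07  0.94 -0.53] F [-1.2  0.3 -0.7] w 23.4
dp [0. 0. 0.] rz -0.002
```

>>> apply_moves --jaw '[255,255,255,255]' --dp '[[0,0,-1],[0,0,-4],[0,0,-4],[0,0,0]]' --rotation '[[0,0,0],[0,0,0],[0,0,0],[0,0,0]]'

```text
clock: 15.55
tcp_pos: [0.4717, -0.4673, 0.1082]
orientation: [-3.021, 0.855, -0.0]
contact_force: [-0.0, -0.7, -0.4]
gripper_width: 0.0231
```

```bash
cat >> h.py <<'E'
def wedge(c,ztop,seed=(297,215)):
    h=cv2.cvtColor(c["pixels"],cv2.COLOR_BGR2HSV)
    m=(h[...,0]>10)&(h[...,0]<24)&(h[...,1]>70)&(h[...,2]>60)
    n,l,st,ce=cv2.connectedComponentsWithStats(m.astype(np.uint8)); k=1+np.argmax(st[1:,4]*(np.hypot(*(ce[1:]-seed).T)<120))
    ct=max(cv2.findContours((l==k).astype(np.uint8),0,1)[0],key=cv2.contourArea)[:,0]
    q=cv2.approxPolyDP(cv2.convexHull(ct),6,True)[:,0]; w=fray(c,q,ztop)[:,:2]*1000
    print(st[k],q.tolist(),w.round(1).tolist()); return q,w
E
python3 - <<'E'
from h import *
delta([0,0,0])
c=capture("wrist"); np.save("pics/w8.npy",c,allow_pickle=True); cv2.imwrite("pics/w8.png",c["pixels"])
wedge(c,get_obs()["tcp_pos"][2]-.0145+.028)
E
```

```text
tcp [ 471.7 -467.3  108.2] yaw -2.1222 tilt [-0.001 -0.002 -1.   ] q [ 0.25  1.03  0.99  1.6  -0.96  1.07 -0.61] F [-0.  -0.7 -0.4] w 23.1
dp [0. 0. 0.] rz None
[  241   112    69   238 11791] [[260, 112], [293, 118], [309, 344], [283, 349], [241, 339]] [[535.6, -498.8], [527.2, -508.1], [435.6, -462.4], [439.5, -450.3], [455.0, -436.5]]
```

Run:
```python
from h import *
plan([.5306,-.2894,.09],-1.375)
```

```text
n 6 end [ 0.5306 -0.2894  0.09  ]
"dp": [[-0.7, -3.02, 0.28], [-0.31, -3.08, 0.27], [0.07, -3.1, 0.27], [0.45, -3.07, 0.27], [0.83, -2.99, 0.26], [1.2, -2.86, 0.26]]
"rotation": [[-0.001, 0.0, -0.125], [-0.001, 0.0, -0.124], [-0.001, 0.0, -0.125], [-0.001, 0.001, -0.124], [-0.001, 0.0, -0.125], [-0.001, 0.001, -0.124]]
```

>>> apply_moves --jaw '[255,255,255,255,255,255,255]' --dp '[[-0.7,-3.02,0.28],[-0.31,-3.08,0.27],[0.07,-3.1,0.27],[0.45,-3.07,0.27],[0.83,-2.99,0.26],[1.2,-2.86,0.26],[0,0,0]]' --rotation '[[0,0,-0.125],[0,0,-0.125],[0,0,-0.125],[0,0,-0.125],[0,0,-0.125],[0,0,-0.125],[0,0,0]]'

```text
clock: 16.3
tcp_pos: [0.5273, -0.2791, 0.0847]
orientation: [-3.109, -0.356, 0.011]
contact_force: [-0.1, 1.7, -1.4]
gripper_width: 0.0232
```

Run:
```python
from h import *
plan([.5306,-.2894,.06],-1.375,n=2)
delta([0,0,0],-1.375)
c=capture("wrist"); np.save("pics/w9.npy",c,allow_pickle=True); cv2.imwrite("pics/w9.png",c["pixels"])
wedge(c,get_obs()["tcp_pos"][2]-.0145+.028)
im=c["pixels"]; h=cv2.cvtColor(im,cv2.COLOR_BGR2HSV)
red=((h[...,0]<8)|(h[...,0]>170))&(h[...,1]>130)
r=blob(c,red,(300,100),.024); print("red",r[0],r[1],r[3])
A=np.array([[np.cos(.125),-np.sin(.125)],[np.sin(.125),np.cos(.125)]])
w=(fray(c,r[2],.024)[:,:2]*1000-[601.2,-215])@A; e=np.polyfit(w[:,0],w[:,1],1); print("red in fix: slope",e[0],"y at -6:",np.polyval(e,-6), w[:,0].min(),w[:,0].max())
```

```text
n 2 end [ 0.5306 -0.2894  0.06  ]
"dp": [[0.05, 0.56, 1.23], [0.06, 0.55, 1.23]]
"rotation": [[-0.006, 0.003, 0.016], [-0.007, 0.003, 0.016]]
tcp [ 527.3 -279.1   84.7] yaw -1.3428 tilt [-0.005 -0.013 -1.   ] q [-0.02  0.92  0.81  1.8  -0.89  0.85 -0.1 ] F [-0.1  1.7 -1.4] w 23.2
dp [0. 0. 0.] rz 0.032
[  249   111    61   239 11846] [[286, 111], [295, 127], [309, 344], [273, 349], [250, 344], [257, 115]] [[597.2, -266.2], [592.2, -270.8], [500.3, -300.4], [493.5, -284.8], [493.8, -273.7], [593.5, -256.3]]
red ((602.5531005859375, -284.39569091796875), (94.95747375488281, 4.010946273803711), 15.254435539245605) [ 602.27136559 -284.51939469] [ 311   36   11  156 1015]
red in fix: slope 0.14168817746773418 y at -6: -68.89381451013381 -54.294130063676576 39.903538609821744
```

>>> apply_moves --jaw '[255,255,255]' --dp '[[0.05,0.5,1.2],[0.05,0.5,1.2],[0,0,0]]' --rotation '[[-0.006,0.003,0.016],[-0.006,0.003,0.016],[0,0,0]]'

```text
clock: 16.65
tcp_pos: [0.5277, -0.2951, 0.0585]
orientation: [3.123, 0.287, -0.003]
contact_force: [-1.1, -0.6, -0.4]
gripper_width: 0.0233
```

Run:
```python
from h import *
plan([.5307,-.288,.045],-1.375,n=1)
delta([0,0,0],-1.375)
```

```text
n 1 end [ 0.5307 -0.288   0.045 ]
"dp": [[0.43, -0.65, 1.35]]
"rotation": [[0.006, 0.002, -0.013]]
tcp [ 527.7 -295.1   58.5] yaw -1.3875 tilt [-0.002  0.006 -1.   ] q [ 0.01  0.96  0.79  1.8  -0.94  0.8  -0.1 ] F [-1.1 -0.6 -0.4] w 23.3
dp [0. 0. 0.] rz -0.013
```

>>> apply_moves --jaw '[255,255,255]' --dp '[[0.4,-0.6,1.1],[0,0,0],[0,0,0]]' --rotation '[[0.006,0.002,-0.013],[0,0,0],[0,0,0]]'

```text
clock: 16.95
tcp_pos: [0.529, -0.2905, 0.0454]
orientation: [-3.127, -0.302, 0.004]
contact_force: [0.8, -0.7, -0.7]
gripper_width: 0.0236
```

Run:
```python
from h import *
plan([.5307,-.288,.027],-1.375,n=1)
delta([0,0,0],-1.375)
c=capture("wrist"); np.save("pics/w10.npy",c,allow_pickle=True); cv2.imwrite("pics/w10.png",c["pixels"])
zt=get_obs()["tcp_pos"][2]+.0135
wedge(c,zt)
im=c["pixels"]; h=cv2.cvtColor(im,cv2.COLOR_BGR2HSV)
red=((h[...,0]<8)|(h[...,0]>170))&(h[...,1]>130)
r=blob(c,red,(300,100),.024); A=np.array([[np.cos(.125),-np.sin(.125)],[np.sin(.125),np.cos(.125)]])
w=(fray(c,r[2],.024)[:,:2]*1000-[601.3,-213.6])@A; e=np.polyfit(w[:,0],w[:,1],1); print(r[0],"red in fix: slope",e[0],"y at -6:",np.polyval(e,-6), w[:,0].min(),w[:,0].max())
# drive end: brightness profile along fixture y at x=0..20, z=.023
for x in (-20,0,20):
    ys=np.arange(-68,-40,2.); P=np.c_[np.full_like(ys,x),ys]@A.T+[601.3,-213.6]
    M=rot(c["orientation"]); f=210/np.tan(np.radians(c["fovy"])/2); d=(np.c_[P/1000,np.full(len(P),.023)]-c["position"])@M
    th=np.arctan2(np.hypot(d[:,0],d[:,1]),-d[:,2]); ph=np.arctan2(-d[:,1],d[:,0]); u=c["cx"]+f*th*np.cos(ph); v=c["cy"]+f*th*np.sin(ph)
    print(x,[(int(y),im[int(b),int(a)].tolist()) if 0<=b<420 and 0<=a<560 else None for y,a,b in zip(ys,u,v)])
```

```text
n 1 end [ 0.5307 -0.2881  0.027 ]
"dp": [[0.22, -0.21, 1.84]]
"rotation": [[-0.0, 0.002, -0.003]]
tcp [ 529.  -290.5   45.4] yaw -1.378 tilt [-0.002 -0.    -1.   ] q [ 0.02  0.98  0.77  1.8  -0.95  0.79 -0.08] F [ 0.8 -0.7 -0.7] w 23.6
dp [0. 0. 0.] rz -0.003
[  249   110    61   240 11891] [[260, 110], [290, 112], [309, 344], [283, 349], [250, 344]] [[597.8, -270.6], [599.1, -281.5], [500.6, -311.0], [495.4, -299.6], [495.3, -283.9]]
((603.1715087890625, -284.2281799316406), (94.17061614990234, 3.693112373352051), 15.372267723083496) red in fix: slope 0.15767444347978443 y at -6: -70.58500912525089 -53.4173155192617 39.737768960096794
-20 [(-68, [87, 132, 159]), (-66, [85, 128, 156]), (-64, [82, 125, 152]), (-62, [79, 122, 149]), (-60, [80, 124, 151]), (-58, [89, 135, 164]), (-56, [91, 139, 167]), (-54, [81, 123, 150]), (-52, [37, 41, 43]), (-50, [67, 68, 67]), (-48, [170, 172, 171]), (-46, [137, 144, 145]), (-44, [137, 143, 145]), (-42, [137, 143, 144])]
0 [(-68, [16, 17, 110]), (-66, [34, 33, 32]), (-64, [37, 35, 35]), (-62, [36, 34, 33]), (-60, [36, 33, 34]), (-58, [34, 33, 31]), (-56, [36, 34, 33]), (-54, [36, 33, 33]), (-52, [34, 32, 32]), (-50, [101, 103, 103]), (-48, [177, 180, 179]), (-46, [139, 145, 146]), (-44, [139, 145, 146]), (-42, [139, 146, 146])]
20 [(-68, [79, 86, 216]), (-66, [19, 33, 217]), (-64, [38, 37, 50]), (-62, [52, 50, 50]), (-60, [53, 51, 49]), (-58, [52, 50, 49]), (-56, [53, 49, 50]), (-54, [52, 50, 48]), (-52, [51, 50, 49]), (-50, [145, 147, 147]), (-48, [225, 224, 222]), (-46, [189, 195, 197]), (-44, [188, 195, 197]), (-42, [188, 195, 197])]
```

The drive's end shows at y -50 and the pad at -70.6 in the refined fixture frame, F = (601.3,-213.6), so the drive is home. I'll lower the wedge into the slot.

>>> apply_moves --jaw '[255,255,255,255]' --dp '[[0.2,-0.25,0.7],[0,0,0],[0.05,0,0.7],[0,0,0]]' --rotation '[[0,0,-0.003],[0,0,0],[0,0,0],[0,0,0]]'

```text
clock: 17.4
tcp_pos: [0.5316, -0.2867, 0.0308]
orientation: [-3.126, -0.309, 0.002]
contact_force: [-0.3, -0.3, -0.6]
gripper_width: 0.0234
```

Run:
```python
from h import *
plan([.5307,-.288,.0265],-1.375,n=1)
delta([0,0,0],-1.375)
```

```text
n 1 end [ 0.5307 -0.288   0.0265]
"dp": [[-0.12, 0.11, 0.43]]
"rotation": [[-0.001, 0.001, 0.001]]
tcp [ 531.6 -286.7   30.8] yaw -1.374 tilt [-0.001 -0.001 -1.   ] q [ 0.02  1.    0.75  1.8  -0.97  0.76 -0.07] F [-0.3 -0.3 -0.6] w 23.4
dp [0. 0. 0.] rz 0.001
```

>>> apply_moves --jaw '[255,255]' --dp '[[-0.1,0.1,0.4],[0,0,0]]' --rotation '[[0,0,0],[0,0,0]]'

```text
clock: 17.6
tcp_pos: [0.5311, -0.2881, 0.0266]
orientation: [-3.126, -0.309, 0.001]
contact_force: [-0.7, -0.3, -0.6]
gripper_width: 0.0234
```

Run:
```python
from h import *
delta([0,0,0],-1.375)
```

```text
tcp [ 531.1 -288.1   26.6] yaw -1.3738 tilt [-0.001 -0.    -1.   ] q [ 0.03  1.    0.74  1.8  -0.98  0.75 -0.06] F [-0.7 -0.3 -0.6] w 23.4
dp [0. 0. 0.] rz 0.001
```

>>> apply_moves --jaw '[255,0,0,0,0,0,0]' --dp '[[0,0,0.05],[0,0,0],[0,0,0],[0,0,0],[0,0,-3],[0,0,-4],[0,0,0]]' --rotation '[[0,0,0],[0,0,0],[0,0,0],[0,0,0],[0,0,0],[0,0,0],[0,0,0]]'

```text
clock: 18.3
tcp_pos: [0.5303, -0.2886, 0.0977]
orientation: [-3.126, -0.307, 0.004]
contact_force: [-0.0, -0.7, 0.3]
gripper_width: 0.0853
```

Run:
```python
from h import *
delta([0,0,0],-1.375)
c=capture("wrist"); np.save("pics/w11.npy",c,allow_pickle=True); cv2.imwrite("pics/w11.png",c["pixels"])
q,w=wedge(c,.040); A=np.array([[np.cos(.125),-np.sin(.125)],[np.sin(.125),np.cos(.125)]]); print("fix",((w-[601.3,-213.6])@A).round(1).tolist())
h=cv2.cvtColor(c["pixels"],cv2.COLOR_BGR2HSV); m=(h[...,0]>=20)&(h[...,0]<35)&(h[...,1]>120)
n,l,st,ce=cv2.connectedComponentsWithStats(m.astype(np.uint8)); print([(s.tolist(),e.round(0).tolist()) for s,e in zip(st[1:],ce[1:]) if s[4]>150])
```

```text
tcp [ 530.3 -288.6   97.7] yaw -1.3749 tilt [-0.003 -0.001 -1.   ] q [-0.02  0.91  0.83  1.78 -0.88  0.87 -0.14] F [-0.  -0.7  0.3] w 85.3
dp [0. 0. 0.] rz 0.0
[ 258  113   43  174 5930] [[267, 113], [288, 118], [299, 286], [258, 283]] [[599.8, -268.4], [599.3, -281.0], [494.4, -310.1], [491.3, -282.7]]
fix [[-8.3, -54.2], [-10.4, -66.6], [-118.1, -82.4], [-117.7, -54.9]]
[]
```

Run:
```python
from h import *
import numpy as np
o=get_obs(); M=rot(o["orientation"]);p0=o["tcp_pos"]
# force CCW: two legs
a=plan([.44,-.32,.11],-.30,n=8); plan([.36,-.341,.11],.735,n=8,tool=a)
```

```text
n 8 end [ 0.44 -0.32  0.11]
"dp": [[-1.18, 0.18, -0.18], [-1.19, 0.03, -0.18], [-1.18, -0.13, -0.18], [-1.16, -0.29, -0.18], [-1.11, -0.44, -0.18], [-1.03, -0.59, -0.17], [-0.95, -0.72, -0.18], [-0.84, -0.85, -0.18]]
"rotation": [[-0.001, 0.0, -0.134], [-0.001, 0.0, -0.134], [-0.001, 0.0, -0.134], [-0.001, 0.001, -0.134], [-0.001, 0.0, -0.135], [-0.001, 0.001, -0.134], [-0.0, 0.0, -0.135], [-0.001, 0.001, -0.134]]
n 8 end [ 0.36  -0.341  0.11 ]
"dp": [[-0.55, -0.88, -0.0], [-0.43, -0.94, -0.0], [-0.3, -0.99, -0.0], [-0.17, -1.02, -0.0], [-0.04, -1.03, -0.0], [0.09, -1.03, -0.0], [0.22, -1.01, -0.0], [0.35, -0.97, -0.0]]
"rotation": [[0.0, 0.0, -0.129], [0.0, 0.0, -0.129], [0.0, 0.0, -0.13], [0.0, 0.0, -0.129], [0.0, 0.0, -0.13], [0.0, 0.0, -0.129], [0.0, 0.0, -0.13], [0.0, 0.0, -0.129]]
```

>>> apply_moves --jaw '[0,0,0,0,0,0,0,0,0,0,0,0,0,0,0,0,0]' --dp '[[-1.18,0.18,-0.2],[-1.19,0.03,-0.2],[-1.18,-0.13,-0.2],[-1.16,-0.29,-0.2],[-1.11,-0.44,-0.2],[-1.03,-0.59,-0.2],[-0.95,-0.72,-0.2],[-0.84,-0.85,-0.2],[-0.55,-0.88,0],[-0.43,-0.94,0],[-0.3,-0.99,0],[-0.17,-1.02,0],[-0.04,-1.03,0],[0.1,-1.03,0],[0.22,-1.0,0],[0.35,-0.97,0],[0,0,0]]' --rotation '[[0,0,-0.134],[0,0,-0.134],[0,0,-0.134],[0,0,-0.134],[0,0,-0.134],[0,0,-0.134],[0,0,-0.134],[0,0,-0.134],[0,0,-0.13],[0,0,-0.13],[0,0,-0.13],[0,0,-0.13],[0,0,-0.13],[0,0,-0.13],[0,0,-0.13],[0,0,-0.13],[0,0,0]]'

```text
clock: 20.05
tcp_pos: [0.3506, -0.3383, 0.0987]
orientation: [-1.123, -2.903, -0.019]
contact_force: [-0.4, 0.4, -0.2]
gripper_width: 0.0855
```

```bash
cat >> h.py <<'E'
def barpose(c,z,seed=(290,200),lim=150):
    h=cv2.cvtColor(c["pixels"],cv2.COLOR_BGR2HSV); m=(h[...,0]>=18)&(h[...,0]<40)&(h[...,1]>110)&(h[...,2]>50)
    n,l,st,ce=cv2.connectedComponentsWithStats(m.astype(np.uint8)); print([(s.tolist(),e.round(0).tolist()) for s,e in zip(st[1:],ce[1:]) if s[4]>150])
    k=1+np.argmax(st[1:,4]*(np.hypot(*(ce[1:]-seed).T)<lim)); w=fray(c,np.argwhere(l==k)[:,::-1],z)[:,:2]*1000
    r=cv2.minAreaRect(w.astype(np.float32)); print(r, cv2.boxPoints(r).round(1).tolist())
E
python3 - <<'E'
from h import *
delta([0,0,0],.735)
c=capture("wrist"); np.save("pics/w12.npy",c,allow_pickle=True); cv2.imwrite("pics/w12.png",c["pixels"])
barpose(c,.014)
plan([.36,-.341,.06],.735,n=2)
E
```

```text
tcp [ 350.6 -338.3   98.7] yaw 0.8326 tilt [ 0.032  0.001 -0.999] q [ 0.58  0.65  0.19  2.06 -0.25  0.48  1.8 ] F [-0.4  0.4 -0.2] w 85.5
dp [0. 0. 0.] rz 0.098
[([265, 144, 45, 162, 4829], [286.0, 222.0])]
((358.9170227050781, -339.3777770996094), (21.97369956970215, 122.30763244628906), 41.960723876953125) [[309.8999938964844, -301.20001220703125], [391.6000061035156, -392.20001220703125], [408.0, -377.5], [326.20001220703125, -286.6000061035156]]
n 2 end [ 0.36  -0.341  0.06 ]
"dp": [[-0.48, 0.17, 1.92], [-0.44, 0.2, 1.92]]
"rotation": [[-0.0, -0.016, 0.048], [-0.0, -0.015, 0.048]]
```

>>> apply_moves --jaw '[0,0,0]' --dp '[[-0.42,0.15,1.9],[-0.42,0.15,1.9],[0,0,0]]' --rotation '[[0,-0.016,0.048],[0,-0.016,0.048],[0,0,0]]'

```text
clock: 20.4
tcp_pos: [0.3616, -0.3403, 0.059]
orientation: [1.29, 2.861, 0.0]
contact_force: [0.2, 0.1, -0.4]
gripper_width: 0.085
```

Run:
```python
from h import *
delta([0,0,0],.732)
plan([.359,-.3395,.03],.732,n=1)
```

```text
tcp [ 361.6 -340.3   59. ] yaw 0.7235 tilt [-0.003  0.001 -1.   ] q [ 0.58  0.72  0.17  2.09 -0.33  0.36  1.75] F [ 0.2  0.1 -0.4] w 85.0
dp [0. 0. 0.] rz -0.008
n 1 end [ 0.359  -0.3395  0.03  ]
"dp": [[0.24, -0.15, 2.9]]
"rotation": [[0.001, 0.003, -0.009]]
```

>>> apply_moves --jaw '[0,0]' --dp '[[0.24,-0.1,2.9],[0,0,0]]' --rotation '[[0,0.003,-0.009],[0,0,0]]'

```text
clock: 20.6
tcp_pos: [0.3607, -0.3385, 0.0296]
orientation: [1.278, 2.869, 0.003]
contact_force: [-0.4, 0.3, -0.8]
gripper_width: 0.0857
```

Run:
```python
from h import *
delta([0,0,0],.732)
plan([.359,-.3395,.011],.732,n=1)
```

```text
tcp [ 360.7 -338.5   29.6] yaw 0.7327 tilt [ 0.001  0.002 -1.   ] q [ 0.61  0.77  0.14  2.1  -0.34  0.29  1.77] F [-0.4  0.3 -0.8] w 85.7
dp [0. 0. 0.] rz 0.001
n 1 end [ 0.359  -0.3395  0.011 ]
"dp": [[0.04, -0.2, 1.86]]
"rotation": [[0.002, -0.001, 0.001]]
```

>>> apply_moves --jaw '[0,0,0]' --dp '[[0,-0.15,0.8],[-0.05,-0.05,0.9],[0,0,0]]' --rotation '[[0,0.05,0],[0,0,0],[0,0,0]]'

```text
clock: 20.9
tcp_pos: [0.361, -0.3399, 0.0145]
orientation: [-1.261, -2.829, -0.034]
contact_force: [0.2, 0.7, -0.1]
gripper_width: 0.0855
```

Run:
```python
from h import *
delta([0,0,0],.732)
```

```text
tcp [ 361.  -339.9   14.5] yaw 0.7323 tilt [ 0.05   0.002 -0.999] q [ 0.61  0.82  0.15  2.05 -0.34  0.35  1.77] F [ 0.2  0.7 -0.1] w 85.5
dp [0. 0. 0.] rz 0.0
```

Joint 6 has margin again. I'll go down 3 mm and grip.

>>> apply_moves --jaw '[0,0,255,255,255,255,255]' --dp '[[0,-0.15,0.3],[0,0,0],[0,0,0],[0,0,0],[0,0,0],[0,0,0],[0,0,0]]' --rotation '[[0,0,0],[0,0,0],[0,0,0],[0,0,0],[0,0,0],[0,0,0],[0,0,0]]'

```text
clock: 21.6
tcp_pos: [0.3603, -0.3407, 0.0144]
orientation: [-1.263, -2.832, -0.033]
contact_force: [0.6, 0.6, 2.5]
gripper_width: 0.0199
```

Run:
```python
from h import *
delta([0,0,0],.732)
```

```text
tcp [ 360.3 -340.7   14.4] yaw 0.7319 tilt [ 0.045  0.003 -0.999] q [ 0.61  0.81  0.14  2.05 -0.34  0.34  1.77] F [0.6 0.6 2.5] w 19.9
dp [0. 0. 0.] rz -0.0
```

Run:
```python
from h import *
o=get_obs(); a=plan([.3603,-.3407,.09],.732,n=3)
a=(np.array([.3603,-.3407,.09]),rot(o["orientation"]))
plan([.4212,-.3038,.08],1.696,tool=a)
```

```text
n 3 end [ 0.3603 -0.3407  0.09  ]
"dp": [[0.11, 0.01, -2.52], [0.08, 0.01, -2.52], [0.04, -0.0, -2.52]]
"rotation": [[0.001, -0.015, 0.0], [0.001, -0.015, 0.0], [0.001, -0.015, 0.0]]
n 7 end [ 0.4212 -0.3038  0.08  ]
"dp": [[-0.2, 1.0, 0.14], [-0.33, 0.96, 0.13], [-0.46, 0.91, 0.13], [-0.58, 0.84, 0.14], [-0.69, 0.75, 0.14], [-0.78, 0.65, 0.14], [-0.86, 0.54, 0.13]]
"rotation": [[0.004, -0.006, -0.138], [0.003, -0.006, -0.138], [0.004, -0.006, -0.138], [0.003, -0.006, -0.137], [0.003, -0.005, -0.138], [0.004, -0.006, -0.137], [0.004, -0.005, -0.138]]
```

>>> apply_moves --jaw '[255,255,255,255,255,255,255,255,255,255,255]' --dp '[[0.05,0,-1],[0.15,0,-3.2],[0.15,0,-3.2],[-0.2,1.0,0.1],[-0.33,0.96,0.1],[-0.46,0.91,0.1],[-0.58,0.84,0.1],[-0.69,0.75,0.1],[-0.78,0.65,0.1],[-0.86,0.54,0.1],[0,0,0]]' --rotation '[[0,0,0],[0,0,0],[0,0,0],[0,0,-0.138],[0,0,-0.138],[0,0,-0.138],[0,0,-0.138],[0,0,-0.138],[0,0,-0.138],[0,0,-0.138],[0,0,0]]'

```text
clock: 22.7
tcp_pos: [0.4192, -0.301, 0.0871]
orientation: [0.254, -3.101, -0.059]
contact_force: [-0.3, -0.2, -2.2]
gripper_width: 0.0199
```

Run:
```python
from h import *
delta([0,0,0],1.696)
c=capture("wrist"); np.save("pics/w13.npy",c,allow_pickle=True); cv2.imwrite("pics/w13.png",c["pixels"])
barpose(c,get_obs()["tcp_pos"][2]+.001,lim=300)
z=get_obs()["tcp_pos"][2]
h=cv2.cvtColor(c["pixels"],cv2.COLOR_BGR2HSV); print([h[v,u].tolist() for v,u in((200,280),(150,280),(250,280),(300,280),(330,280))])
```

```text
tcp [ 419.2 -301.    87.1] yaw 1.7337 tilt [ 0.026  0.04  -0.999] q [ 0.6   0.69 -0.04  1.97  0.02  0.53  2.29] F [-0.3 -0.2 -2.2] w 19.9
dp [0. 0. 0.] rz 0.038
[([247, 131, 58, 219, 10458], [278.0, 237.0])]
((410.1590270996094, -304.5492248535156), (107.31673431396484, 27.062875747680664), 8.230125427246094) [[355.1000061035156, -298.79998779296875], [359.0, -325.6000061035156], [465.20001220703125, -310.29998779296875], [461.29998779296875, -283.5]]
[[27, 169, 201], [29, 160, 201], [23, 190, 148], [22, 189, 146], [22, 185, 156]]
```

Run:
```python
from h import *
o=get_obs(); delta(np.array([424,-303.3,45])-o["tcp_pos"]*1000,1.696)
```

```text
tcp [ 418.1 -301.5   87.1] yaw 1.7297 tilt [ 0.028  0.04  -0.999] q [ 0.6   0.69 -0.03  1.97  0.02  0.53  2.28] F [-0.2  0.2 -3.1] w 20.0
dp [-0.67 -0.44  4.18] rz 0.034
```

>>> apply_moves --jaw '[255,255,255]' --dp '[[-0.4,-0.2,2],[-0.4,-0.2,2],[0,0,0]]' --rotation '[[0.02,0.01,0.017],[0.02,0.01,0.017],[0,0,0]]'

```text
clock: 23.05
tcp_pos: [0.4229, -0.306, 0.0471]
orientation: [0.173, -3.087, 0.013]
contact_force: [-0.9, -0.1, -2.9]
gripper_width: 0.0201
```

Run:
```python
from h import *
o=get_obs(); delta(np.array([425,-303.3,30.4])-o["tcp_pos"]*1000,1.696)
```

```text
tcp [ 422.9 -306.    47.1] yaw 1.6827 tilt [ 0.05  -0.005 -0.999] q [0.53 0.76 0.03 1.99 0.03 0.43 2.21] F [-0.9 -0.1 -2.9] w 20.1
dp [-0.32  0.25  1.66] rz -0.013
```

>>> apply_moves --jaw '[255,255]' --dp '[[-0.2,0.25,1.6],[0,0,0]]' --rotation '[[0,0,-0.013],[0,0,0]]'

```text
clock: 23.25
tcp_pos: [0.4223, -0.3044, 0.0318]
orientation: [0.186, -3.084, 0.013]
contact_force: [-0.4, 0.3, -3.2]
gripper_width: 0.0199
```

Run:
```python
from h import *
A=np.array([[np.cos(.125),-np.sin(.125)],[np.sin(.125),np.cos(.125)]])
o=get_obs(); print("tcp in fix",(o["tcp_pos"][:2]*1000-[601.3,-213.6])@A); delta(np.array([425,-303.3,30.4])-o["tcp_pos"]*1000,1.696)
c=capture("top"); np.save("pics/t14.npy",c,allow_pickle=True); 
t=cv2.resize(c["pixels"][90:290,170:330],None,fx=2.8,fy=2.8,interpolation=cv2.INTER_CUBIC); w=capture("wrist"); np.save("pics/w14.npy",w,allow_pickle=True)
cv2.imwrite("pics/m14.png",np.hstack([t[:420,:400],cv2.copyMakeBorder(cv2.resize(w["pixels"],(400,300)),0,120,0,0,0)]))
```

```text
tcp in fix [-188.89843044  -67.74904259]
tcp [ 422.3 -304.4   31.8] yaw 1.6914 tilt [ 0.053 -0.005 -0.999] q [0.53 0.79 0.03 1.99 0.04 0.4  2.21] F [-0.4  0.3 -3.2] w 19.9
dp [-0.29  0.07  0.12] rz -0.005
```

>>> apply_moves --jaw '[255,255,255]' --dp '[[-0.8,0.1,0.1],[-0.8,0,0],[-0.8,0,0]]' --rotation '[[0,0,-0.005],[0,0,0],[0,0,0]]'

```text
clock: 23.65
tcp_pos: [0.4479, -0.304, 0.0337]
orientation: [0.186, -3.088, 0.02]
contact_force: [-0.9, 0.2, -3.2]
gripper_width: 0.02
```

```bash
cat >> h.py <<'E'
def tf():
    A=np.array([[np.cos(.125),-np.sin(.125)],[np.sin(.125),np.cos(.125)]])
    o=get_obs(); print("tcp in fix",((o["tcp_pos"][:2]*1000-[601.3,-213.6])@A).round(1),"F fix",(o["contact_force"][:2]@A).round(1)); delta([0,0,0],1.696)
E
python3 -c "
from h import *
tf()"
```

```text
tcp in fix [-163.5  -70.5] F fix [-0.9  0.3]
tcp [ 447.9 -304.    33.7] yaw 1.6913 tilt [ 0.048 -0.01  -0.999] q [0.5  0.8  0.03 1.94 0.03 0.44 2.19] F [-0.9  0.2 -3.2] w 20.0
dp [0. 0. 0.] rz -0.005
```

>>> apply_moves --jaw '[255,255,255]' --dp '[[-0.4,0.35,0.25],[-0.5,0.15,0.05],[-0.5,0.1,0]]' --rotation '[[-0.005,0,-0.005],[0,0,0],[0,0,0]]'

```text
clock: 23.95
tcp_pos: [0.4636, -0.2958, 0.0303]
orientation: [0.195, -3.089, 0.013]
contact_force: [-0.6, -0.1, -2.3]
gripper_width: 0.0197
```

```bash
python3 -c "
from h import *
tf()"
```

```text
tcp in fix [-146.9  -64.3] F fix [-0.6 -0. ]
tcp [ 463.6 -295.8   30.3] yaw 1.6971 tilt [ 0.047 -0.005 -0.999] q [0.48 0.81 0.03 1.91 0.02 0.45 2.18] F [-0.6 -0.1 -2.3] w 19.7
dp [0. 0. 0.] rz 0.001
```

>>> apply_moves --jaw '[255]' --dp '[[-0.5,-0.05,0]]' --rotation '[[0,0,0]]'

```text
clock: 24.05
tcp_pos: [0.4688, -0.295, 0.03]
orientation: [0.196, -3.089, 0.012]
contact_force: [-1.0, -0.3, -2.3]
gripper_width: 0.02
```

>>> apply_moves --jaw '[255]' --dp '[[-0.5,-0.05,0]]' --rotation '[[0,0,0]]'

```text
clock: 24.15
tcp_pos: [0.4735, -0.2946, 0.0296]
orientation: [0.196, -3.087, 0.011]
contact_force: [-2.0, 0.5, -1.6]
gripper_width: 0.0195
```

>>> apply_moves --jaw '[255]' --dp '[[-0.4,0,0]]' --rotation '[[0,0,0]]'

```text
clock: 24.25
tcp_pos: [0.4766, -0.2939, 0.0292]
orientation: [0.195, -3.085, 0.009]
contact_force: [-4.6, -0.5, -0.8]
gripper_width: 0.0198
```

```bash
python3 -c "
from h import *
tf()"
```

```text
tcp in fix [-133.8  -64.2] F fix [-4.6  0.1]
tcp [ 476.6 -293.9   29.2] yaw 1.6975 tilt [ 0.051 -0.003 -0.999] q [0.46 0.82 0.03 1.88 0.02 0.48 2.17] F [-4.6 -0.5 -0.8] w 19.8
dp [0. 0. 0.] rz 0.001
```

>>> apply_moves --jaw '[255,255]' --dp '[[-0.5,0,0],[-0.5,0,0]]' --rotation '[[0,0,0],[0,0,0]]'

```text
clock: 24.45
tcp_pos: [0.4814, -0.2932, 0.0283]
orientation: [0.191, -3.075, 0.006]
contact_force: [-7.7, -1.6, 2.0]
gripper_width: 0.0198
```

>>> apply_moves --jaw '[255,255]' --dp '[[-0.6,0,0],[-0.6,0,0]]' --rotation '[[0,0,0],[0,0,0]]'

```text
clock: 24.65
tcp_pos: [0.4848, -0.2927, 0.0272]
orientation: [0.184, -3.059, 0.001]
contact_force: [-11.1, -1.4, 4.7]
gripper_width: 0.0199
```

```bash
python3 -c "
from h import *
tf()"
```

```text
tcp in fix [-125.5  -63.9] F fix [-11.2  -0. ]
tcp [ 484.8 -292.7   27.2] yaw 1.6907 tilt [ 0.077  0.004 -0.997] q [0.44 0.84 0.04 1.84 0.02 0.53 2.15] F [-11.1  -1.4   4.7] w 19.9
dp [0. 0. 0.] rz -0.005
```

>>> apply_moves --jaw '[255,255]' --dp '[[-0.6,0,-0.15],[-0.8,0,-0.15]]' --rotation '[[0,-0.025,0],[0,-0.03,0]]'

```text
clock: 24.85
tcp_pos: [0.4891, -0.2917, 0.0278]
orientation: [0.181, -3.096, -0.01]
contact_force: [-15.7, -3.1, -2.3]
gripper_width: 0.0201
```

>>> apply_moves --jaw '[255,255]' --dp '[[-0.9,0,-0.2],[-0.9,0,-0.2]]' --rotation '[[0,-0.03,0],[0,-0.03,0]]'

```text
clock: 25.05
tcp_pos: [0.4889, -0.2912, 0.0274]
orientation: [0.17, -3.125, -0.027]
contact_force: [-14.2, -4.1, -6.2]
gripper_width: 0.0197
```

```bash
python3 -c "
from h import *
tf()
c=capture('wrist'); np.save('pics/w15.npy',c,allow_pickle=True); cv2.imwrite('pics/w15.png',c['pixels'])"
```

```text
tcp in fix [-121.2  -63. ] F fix [-14.6  -2.3]
tcp [ 488.9 -291.2   27.4] yaw 1.6792 tilt [ 0.011  0.018 -1.   ] q [ 0.5   0.83 -0.01  1.87 -0.01  0.46  2.18] F [-14.2  -4.1  -6.2] w 19.7
dp [0. 0. 0.] rz -0.017
```

>>> apply_moves --jaw '[255,255]' --dp '[[-1.2,-0.05,-0.1],[-1.3,-0.05,-0.1]]' --rotation '[[0.015,0.01,-0.017],[0,0,0]]'

```text
clock: 25.3
tcp_pos: [0.4896, -0.2924, 0.0257]
orientation: [0.175, -3.075, -0.016]
contact_force: [-21.4, -0.2, 6.9]
gripper_width: 0.0201
```

```bash
python3 -c "
from h import *
tf()"
```

```text
tcp in fix [-120.6  -64.2] F fix [-21.2   2.5]
tcp [ 489.6 -292.4   25.7] yaw 1.6839 tilt [ 0.061  0.014 -0.998] q [0.46 0.84 0.03 1.83 0.01 0.52 2.16] F [-21.4  -0.2   6.9] w 20.1
dp [0. 0. 0.] rz -0.012
```

>>> apply_moves --jaw '[255,255,255,255,255]' --dp '[[0.5,0,-0.3],[2,0,-0.3],[4,0,0],[1,0,0],[0,0,0]]' --rotation '[[0,0,0],[0,0,0],[0,0,0],[0,0,0],[0,0,0]]'

```text
clock: 25.8
tcp_pos: [0.4159, -0.3026, 0.0363]
orientation: [0.174, -3.079, -0.011]
contact_force: [-0.1, -0.0, -3.2]
gripper_width: 0.02
```

Run:
```python
from h import *
tf()
w=capture("wrist"); np.save("pics/w16.npy",w,allow_pickle=True); cv2.imwrite("pics/w16.png",w["pixels"])
c=capture("top"); np.save("pics/t16.npy",c,allow_pickle=True); cv2.imwrite("pics/t16.png",c["pixels"])
A=np.array([[np.cos(.125),-np.sin(.125)],[np.sin(.125),np.cos(.125)]])
h=cv2.cvtColor(c["pixels"],cv2.COLOR_BGR2HSV); m=(h[...,0]>8)&(h[...,0]<26)&(h[...,1]>60)&(h[...,2]>80)
n,l,st,ce=cv2.connectedComponentsWithStats(m.astype(np.uint8))
for k in range(1,n):
    if st[k,4]>60 and 180<ce[k][0]<330 and 90<ce[k][1]<300:
        p=(ray(c,np.argwhere(l==k)[:,::-1],.04)[:,:2]*1000-[600.3,-215.6])@A; print(st[k],p.min(0).round(1),p.max(0).round(1),p.mean(0).round(1))
```

```text
tcp in fix [-195.1  -65.2] F fix [-0.1  0. ]
tcp [ 415.9 -302.6   36.3] yaw 1.6833 tilt [ 0.057  0.011 -0.998] q [0.54 0.78 0.02 1.99 0.03 0.42 2.22] F [-0.1 -0.  -3.2] w 20.0
dp [0. 0. 0.] rz -0.013
[247 116  11  20 122] [  5.9 -66.7] [ 48.4 -48. ] [ 30.7 -57.7]
[261 237  13  28 268] [-256.2  -75.9] [-203.6  -54.4] [-230.5  -65.4]
```

>>> apply_moves --jaw '[255,255,255]' --dp '[[0.1,0,1.2],[0,0,0.6],[0,0,0]]' --rotation '[[0,0,0],[0,0,0],[0,0,0]]'

```text
clock: 26.2
tcp_pos: [0.4197, -0.302, 0.0166]
orientation: [0.181, -3.084, -0.009]
contact_force: [-0.6, -0.1, -2.6]
gripper_width: 0.0199
```

>>> apply_moves --jaw '[255]' --dp '[[0,0,0.25]]' --rotation '[[0,0,0]]'

```text
clock: 26.3
tcp_pos: [0.4202, -0.3019, 0.0141]
orientation: [0.182, -3.084, -0.009]
contact_force: [-5.1, 3.8, 45.2]
gripper_width: 0.0198
```

>>> apply_moves --jaw '[255]' --dp '[[0,0,0.2]]' --rotation '[[0,0,0]]'

```text
clock: 26.4
tcp_pos: [0.4202, -0.3019, 0.0141]
orientation: [0.183, -3.084, -0.009]
contact_force: [-5.6, 3.6, 41.8]
gripper_width: 0.0201
```

```bash
python3 -c "
from h import *
tf()"
```

```text
tcp in fix [-190.7  -65.1] F fix [-5.1  4.3]
tcp [ 420.2 -301.9   14.1] yaw 1.6888 tilt [ 0.052  0.009 -0.999] q [0.54 0.82 0.02 1.99 0.03 0.37 2.22] F [-5.6  3.6 41.8] w 20.1
dp [0. 0. 0.] rz -0.007
```

>>> apply_moves --jaw '[255,0,0,0,0,0,0,0,0]' --dp '[[0,0,0],[0,0,0],[0,0,0],[0,0,0],[0,0,-2],[0,0,-4],[0,0,-4],[0,0,-4],[0,0,0]]' --rotation '[[0,0,0],[0,0,0],[0,0,0],[0,0,0],[0,0,0],[0,0,0],[0,0,0],[0,0,0],[0,0,0]]'

```text
clock: 27.3
tcp_pos: [0.4291, -0.3021, 0.1576]
orientation: [0.185, -3.083, -0.01]
contact_force: [-0.1, -0.5, -0.3]
gripper_width: 0.0855
```

Run:
```python
from h import *
tf()
w=capture("wrist"); np.save("pics/w17.npy",w,allow_pickle=True); cv2.imwrite("pics/w17.png",w["pixels"])
c=capture("top"); np.save("pics/t17.npy",c,allow_pickle=True); s=capture("scene"); np.save("pics/s17.npy",s,allow_pickle=True)
a=cv2.resize(c["pixels"][95:295,175:335],(400,500),interpolation=cv2.INTER_CUBIC)
b=cv2.resize(s["pixels"][180:330,130:390],(400,230),interpolation=cv2.INTER_CUBIC); b2=cv2.resize(w["pixels"],(360,270))
cv2.imwrite("pics/m17.png",np.hstack([a,np.vstack([b,cv2.copyMakeBorder(b2,0,0,0,40,0)])]))
```

```text
tcp in fix [-181.9  -66.3] F fix [-0.1 -0.5]
tcp [ 429.1 -302.1  157.6] yaw 1.6902 tilt [ 0.053  0.01  -0.999] q [0.53 0.58 0.02 1.91 0.02 0.7  2.22] F [-0.1 -0.5 -0.3] w 85.5
dp [0. 0. 0.] rz -0.006
```

View pics/m17.png

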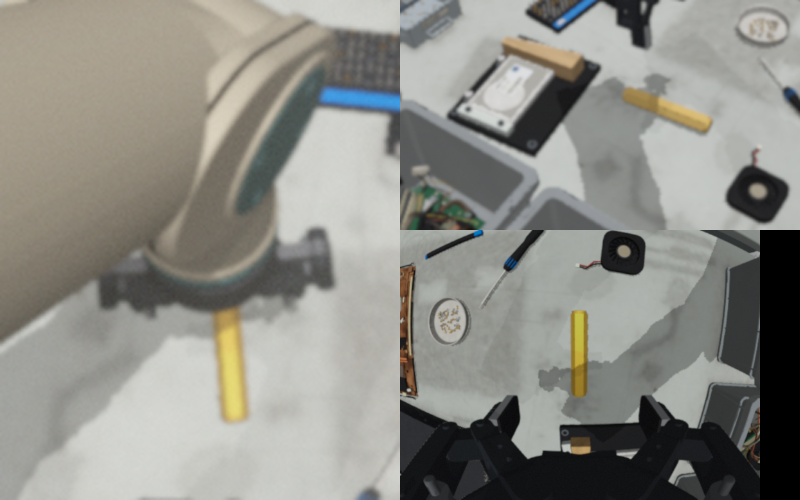

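The composite shows the wedge in the slot beside the seated drive (scene half, around (545,55)). The bar lies on the bench off the plate. I'll move the arm aside for a numeric check.

>>> apply_moves --jaw '[0,0,0,0,0,0]' --dp '[[0,-4,-1],[0,-4,-1],[0,-4,-1],[0,-4,0],[0,-3,0],[0,0,0]]' --rotation '[[0,0,0],[0,0,0],[0,0,0],[0,0,0],[0,0,0],[0,0,0]]'

```text
clock: 28.05
tcp_pos: [0.4457, -0.489, 0.1654]
orientation: [0.192, -3.056, -0.044]
contact_force: [0.2, -0.0, -0.2]
gripper_width: 0.0857
```

Run:
```python
from h import *
tf(); A=np.array([[np.cos(.125),-np.sin(.125)],[np.sin(.125),np.cos(.125)]])
for nm in("top","scene"):
    c=capture(nm); np.save(f"pics/{nm}18.npy",c,allow_pickle=True); cv2.imwrite(f"pics/{nm}18.png",c["pixels"])
    h=cv2.cvtColor(c["pixels"],cv2.COLOR_BGR2HSV); m=(h[...,0]>8)&(h[...,0]<24)&(h[...,1]>70)&(h[...,2]>80)
    n,l,st,ce=cv2.connectedComponentsWithStats(m.astype(np.uint8))
    for k in range(1,n):
        if st[k,4]<80: continue
        px=np.argwhere(l==k)[:,::-1]; p=(ray(c,px,.04)[:,:2]*1000-[600.8,-214.8])@A
        if abs(p.mean(0)).max()<150:
            ct=max(cv2.findContours((l==k).astype(np.uint8),0,1)[0],key=cv2.contourArea)
            q=cv2.approxPolyDP(cv2.convexHull(ct),3,True)[:,0]
            print(nm,st[k],p.min(0).round(1),p.max(0).round(1),((ray(c,q,.04)[:,:2]*1000-[600.8,-214.8])@A).round(1).tolist())
    red=(((h[...,0]<8)|(h[...,0]>170))&(h[...,1]>130)); P=cloud(c); f=(P[...,:2]*1000-[600.8,-214.8])@A
    z=P[...,2]; mm=(abs(f[...,0])<25)&(abs(f[...,1])<40); print(nm,"drive top z",np.percentile(z[mm],[10,50,90]).round(4), "red px near",(red&(abs(f[...,0])<60)&(abs(f[...,1]+70)<25)).sum())
    hw=(abs(f[...,0])<20)&(abs(f[...,1]+59)<4); print(" wedge top z",np.median(z[hw]))
    B=(h[...,0]>=20)&(h[...,0]<38)&(h[...,1]>90)&(abs(f[...,0]+190)<80)&(abs(f[...,1]+66)<60); print(" bar top z",np.percentile(z[B],[10,50,90]).round(4),f[B].min(0),f[B].max(0))
```

```text
tcp in fix [-188.7 -253.8] F fix [ 0.2 -0. ]
tcp [ 445.7 -489.   165.4] yaw 1.6949 tilt [ 0.077  0.034 -0.996] q [0.76 0.76 0.02 1.48 0.03 0.98 2.45] F [ 0.2 -0.  -0.2] w 85.7
dp [0. 0. 0.] rz -0.001
top [247 116  11  23 170] [ -0.4 -67.4] [ 47.8 -49.1] [[47.8, -54.2], [42.4, -64.0], [-0.4, -60.3], [0.4, -52.2]]
top drive top z [0.0202 0.0222 0.0243] red px near 0
 wedge top z 0.039250813066471046Traceback (most recent call last):
  File "<stdin>", line 17, in <module>
    return _quantile_unchecked(
        a, q, axis, out, overwrite_input, method, keepdims, weights)
    return _ureduce(a,
                    func=_quantile_ureduce_func,
    ...<5 lines>...
                    overwrite_input=overwrite_input,
                    method=method)
    r = func(a, **kwargs)
    result = _quantile(arr,
                       quantiles=q,
    ...<2 lines>...
                       out=out,
                       weights=wgt)
    slices_having_nans = np.isnan(arr[-1, ...])
                                  ~~~^^^^^^^^^
IndexError: index -1 is out of bounds for axis 0 with size 0
```

Run:
```python
from h import *
A=np.array([[np.cos(.125),-np.sin(.125)],[np.sin(.125),np.cos(.125)]]); F=np.array([600.9,-214.6])
c=capture("scene"); h=cv2.cvtColor(c["pixels"],cv2.COLOR_BGR2HSV); P=cloud(c); f=(P[...,:2]*1000-F)@A; z=P[...,2]
B=(h[...,0]>=14)&(h[...,0]<38)&(h[...,1]>100)&(f[...,0]<-110)&(f[...,0]>-280)&(abs(f[...,1]+66)<60)
print("bar top z",np.percentile(z[B],[5,50,95]).round(4),f[B].min(0),f[B].max(0))
W=(h[...,0]>8)&(h[...,0]<26)&(h[...,1]>70)&(f[...,0]>-100)&(f[...,0]<80)&(abs(f[...,1]+62)<25)&(z>.034)
print("wedge top",f[W].min(0).round(1),f[W].max(0).round(1))
v=h[...,2]
def prof(pts):
    M=rot(c["orientation"]); fo=210/np.tan(np.radians(c["fovy"])/2)
    d=(np.c_[(pts@A.T+F)/1000,np.full(len(pts),.023)]-c["position"])@M
    u=c["cx"]+fo*d[:,0]/-d[:,2]; w=c["cy"]-fo*d[:,1]/-d[:,2]; return cv2.remap(v,u.astype(np.float32)[:,None],w.astype(np.float32)[:,None],1).ravel().tolist()
xs=np.arange(-45,-27,1.5); [print("x edge at y",y,list(zip(xs.tolist(),prof(np.c_[xs,np.full_like(xs,y)])))) for y in(-30,30)]
ys=np.arange(42,58,1.5); print("y edge",list(zip(ys.tolist(),prof(np.c_[np.zeros_like(ys),ys]))))
```

```text
bar top z [0.01   0.0173 0.0205] [-254.16458539  -70.15961646] [-137.39021622  -52.01462125]
wedge top [-65.  -73.1] [ 43.7 -46.7]
x edge at y -30 [(-45.0, 52), (-43.5, 66), (-42.0, 89), (-40.5, 115), (-39.0, 144), (-37.5, 169), (-36.0, 188), (-34.5, 196), (-33.0, 194), (-31.5, 187), (-30.0, 181), (-28.5, 177)]
x edge at y 30 [(-45.0, 51), (-43.5, 69), (-42.0, 93), (-40.5, 122), (-39.0, 153), (-37.5, 178), (-36.0, 196), (-34.5, 201), (-33.0, 197), (-31.5, 189), (-30.0, 182), (-28.5, 179)]
y edge [(42.0, 204), (43.5, 196), (45.0, 192), (46.5, 193), (48.0, 200), (49.5, 205), (51.0, 207), (52.5, 208), (54.0, 211), (55.5, 212), (57.0, 213)]
```

```bash
python3 -c "
from h import *
print(get_obs()['clock']); print(close_job())"
```

```text
28.15
the job is handed in; nothing more can be done
None
```

I seated the drive, tapped the wedge in with the bar until it stopped advancing, laid the bar back on the bench and handed the job in at 28.2 s. The hand-in gave no verdict, so what follows is my own measurements.

**What went wrong on the way:**
- **First grip missed:** the fingers closed over the top of the drive. I opened, went lower with a slight tilt and gripped it, and it stayed in place.
- **Bar set down hard:** it met the bench with about 45 N at the wrist, more than I intended but below the 120 N limit.

**Last checks:**
- **Drive:** it was in contact with pins, fence and plate when I released it. Its top is at about 22 mm, where a seated drive's is 23 mm. No gap shows at the fence, and its near edge is at about fixture x -35, though that edge is blurred by a few millimetres.
- **Wedge:** the last push of about 21 N barely moved it. Its centre is at about fixture x -8 mm and stayed there after the bar was withdrawn; its top is at about 39 mm.
- **Pad:** the wedge's travel implies it is pressed back about 2.3 mm. I could not see the pad or read its joint directly.
- **Bar:** it lies on the bench with its near end more than 50 mm from the plate.
- **Camera disagreement:** the top and wrist cameras differed by about 2 to 3 mm on the fixture's y position. I trusted the wrist camera, which agreed with the contact positions.
- **Bystanders:** I kept clear of the tray, dish, screwdriver and fan and saw no sign that they had moved, but I did not re-measure them.

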